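# Reload an engraving pallet with escutcheons and set its depth

## Robot

A 6-joint arm with a two-finger parallel gripper is mounted at the origin on the work surface. World frame = base frame: x ahead of the robot, y to its left, z up, the work surface at z = 0. Lengths are in mm, angles in rad, forces in N, time in s.
With the tool pointing down it reaches from about 350 to 775 mm from the base axis. Payload 7.3 kg.
Tool frame: the origin (TCP) lies at the very end of the fingers, on their centre line; the grasp point (between the pads) lies 19 mm behind it; z points along the fingers, y is the line along which they close (so a half turn about z gives the same grasp; the last joint's range is limited). The gripper opens to 92 mm and grips with 3 to 60 N. Pads are 19 mm wide; open, the fingers measure 130 mm over their backs; the gripper's body (75 mm by 190 mm) begins 47 mm behind the grasp point.
Start: joints at [-1.332, 0.342, 1.524, -0, 1.275, -0.146], TCP at [197.095, -486.62, 226.741] pointing down, gripper open.
Joint ranges: [-2.53, 2.53], [-0.77, 2.02], [0.04, 2.7], [-1, 4.14], [0.28, 2.66], [-3.11, 3.11]. Speed limits (rad/s): [2.57, 2.57, 3.14, 3.14, 3.14, 3.14].

## Interface

Orientations are given as [roll, pitch, yaw] about the fixed x, y, z axes, in that order (R = Rz(yaw) Ry(pitch) Rx(roll)).
In Python, from plant import bot gives the robot as it stands.
- The arm moves only by the tool jog_arm, never from a script. Its argument "targets" is a list of rows, each an object with "xyz": the shift along the tool's x, y, z as a fraction of full scale, a list of three; "spin": the turn about the tool's z as a fraction of full scale. In form: [{"xyz": [x, y, z], "spin": spin}, ...]. A call has exactly 10 rows; each row shifts and turns the commanded pose from where the row before left it, along the tool's axes as they then stand; what a row does not reach is not made up. Full scale, the value 1, is 80 mm for a shift and 0.1 rad for a turn. A row lasts 1/8 s, in which the tool goes at most 62.5 mm and 10.7 degrees, less where a joint would pass 70% of its speed; a pose out of reach is approached as far as the arm can. A call with a number of a shift or a turn outside -1 to 1 is refused whole. A call with a gripper value outside its range is refused whole. "gripper" is the opening in per cent of the stroke, from 0 (shut) to 100 (fully open), set as the call begins (left out, the last holds). The fingers move at their own pace and stop on an object; the grip force is fixed at half the most. Time passes only in rows, so rows that do not move let the fingers close, or fill a call up. It gives the time, the measured TCP pose, the force, the opening and the grip force at its end, in the units of the state.
- bot.get_obs(): the state, without advancing time (a new reading comes with each control period).
- bot.capture(name): name is "side" or "top" or "wrist"; returns the picture (400x640x3 uint8, blue, green, red); there is no depth.
- bot.get_calibration(name): a dict with "vfov" (degrees; the focal length in pixels is half the picture's height over the tangent of half this angle, whatever the lens; pixels are square), "cx", "cy" (the principal point, pixels), "eye" and "rotation" of the camera in the world. Camera axes: x right, y down, z forward; pixel columns grow to the right and rows downward; lengths in mm; the calibration is good to about 2 mm. The wrist camera is an equidistant fisheye: a pixel r from the principal point sees the ray r / f radians off the axis. A picture is of the moment at which its call begins: read the wrist's pose just before it. get_calibration takes no time and is no camera call; for the wrist camera it gives the pose at the moment of the call.
- bot.close_job(): hands the job in; it is judged then, once.
The state is a dict: "time": time; "joint_positions": joint angles; "dq": joint speeds; "tau": joint torques, N m; "tool_pos": TCP position; "tcp_rot": TCP orientation; "contact_force": force on the tool from outside, world axes, zero at the start; "moment": the same for the moment, N m; "grip_width": finger opening in mm; "finger_force": force on a finger pad.
Only numpy, scipy, OpenCV 4.12 (cv2) and the standard library are available. Lean on these libraries where they do the work, as an engineer would, in place of code of your own. Each camera call takes 0.05 s, during which the arm holds its last target. There are 200 camera calls.

## Task

First take every finished (line-engraved) escutcheon out of its nest on the pallet and lay it flat, thumb turn up, in the blue tray, side by side. Then slide every blank on the apron into a nest of its own, nose under the clip, until its hole is over the pin and it drops flat onto the nest floor; last of all, turn the knob of the depth unit until the pointer stands on the red mark. Leave the other things on the bench where they are.

Things in the scene. Friction and masses are not known exactly. Their poses are not given: they have to be found in the camera images.
- blank_1_turn (a point): Blank 1 (absent in some runs), flat on the apron, nose roughly to the nests: brass plate 110 x 50 x 5 mm (long in x), an 18 mm hole, a steel thumb turn: wing 30 mm long (x), 12 mm thick (y), 9 to 35 mm above the plate's underside; 0.2 to 0.4 kg. This point: the wing's centre, 22 mm above the underside, 15 mm behind (-x) the plate's middle, 37 mm behind the hole's centre; x towards the nose, z up
- blank_2_turn (a point): Blank 2 (absent in some runs), flat on the apron, nose roughly to the nests: brass plate 110 x 50 x 5 mm (long in x), an 18 mm hole, a steel thumb turn: wing 30 mm long (x), 12 mm thick (y), 9 to 35 mm above the plate's underside; 0.2 to 0.4 kg. This point: the wing's centre, 22 mm above the underside, 15 mm behind (-x) the plate's middle, 37 mm behind the hole's centre; x towards the nose, z up
- blank_3_turn (a point): Blank 3 (absent in some runs), flat on the apron, nose roughly to the nests: brass plate 110 x 50 x 5 mm (long in x), an 18 mm hole, a steel thumb turn: wing 30 mm long (x), 12 mm thick (y), 9 to 35 mm above the plate's underside; 0.2 to 0.4 kg. This point: the wing's centre, 22 mm above the underside, 15 mm behind (-x) the plate's middle, 37 mm behind the hole's centre; x towards the nose, z up
- finished_1_turn (a point): Finished escutcheon 1 (absent in some runs), on a nest's pin, nose under the clip; dark double line round its face: brass plate 110 x 50 x 5 mm (long in x), an 18 mm hole, a steel thumb turn: wing 30 mm long (x), 12 mm thick (y), 9 to 35 mm above the plate's underside. This point: the wing's centre, 22 mm above the underside, 15 mm behind (-x) the plate's middle, 37 mm behind the hole's centre; x towards the nose, z up
- finished_2_turn (a point): Finished escutcheon 2 (absent in some runs), on a nest's pin, nose under the clip; dark double line round its face: brass plate 110 x 50 x 5 mm (long in x), an 18 mm hole, a steel thumb turn: wing 30 mm long (x), 12 mm thick (y), 9 to 35 mm above the plate's underside. This point: the wing's centre, 22 mm above the underside, 15 mm behind (-x) the plate's middle, 37 mm behind the hole's centre; x towards the nose, z up
- finished_3_turn (a point): Finished escutcheon 3 (absent in some runs), on a nest's pin, nose under the clip; dark double line round its face: brass plate 110 x 50 x 5 mm (long in x), an 18 mm hole, a steel thumb turn: wing 30 mm long (x), 12 mm thick (y), 9 to 35 mm above the plate's underside. This point: the wing's centre, 22 mm above the underside, 15 mm behind (-x) the plate's middle, 37 mm behind the hole's centre; x towards the nose, z up
- pallet: Red fixed pallet; origin at bench height below the middle of the ledge where the apron ends and the nests begin; x towards the nests. Its flat steel apron, 18 mm above the bench, 175 mm long (on the -x side) and 330 mm wide, serves three nests side by side, 100 mm apart, whose floors lie 6 mm lower than the apron, 12 mm above the bench
- nest_1_pin (a point): Nest 1: floor 118 x 57 mm between ribs level with the apron. This point: centre of the top of its fixed pin (14 mm across, 5 mm tall, bevelled; top 1 mm below apron level), 81 mm beyond the apron's edge; x along the nest, away from the apron
- nest_2_pin (a point): Nest 2, like the others; this point: centre of the top of its pin, x along the nest. Each nest has a black heel clip, 40 mm wide, at its far end: it starts 25 mm beyond the pin's centre, underside 16 mm and top 22 mm above the nest floor. A seated plate's nose lies 8 mm under it, so plates enter and leave by sliding; a plate lifted 5 mm is clear of its pin
- nest_3_pin (a point): Nest 3, like the others; this point: centre of the top of its pin, x along the nest. Each nest has a black heel clip, 40 mm wide, at its far end: it starts 25 mm beyond the pin's centre, underside 16 mm and top 22 mm above the nest floor. A seated plate's nose lies 8 mm under it, so plates enter and leave by sliding; a plate lifted 5 mm is clear of its pin
- tray_in (a point): Finished-work tray, fixed: blue open box, outside 170 (its x) x 200 (its y) x 32 mm, room for three plates side by side along y, walls 4 mm; this point is the centre of its inner floor, z up
- knob_grip (a point): Knurled steel knob of the depth unit (fixed cream and grey housing 180 x 110 x 45 mm high): upright cylinder 40 mm across, 28 mm tall; this point is on its axis at half height, 19 mm above the housing's top (a collar 48 mm across, 4 mm high, lies under it). Turns about the vertical, stays where left, resists with about 0.03 N m
- depth_pointer (a joint): Angle (rad) of the black pointer on the unit's white dial (98 mm across, centre 90 mm from the knob's axis); 0 points straight at the knob, growing anticlockwise seen from above. Geared to the knob: it turns the same way by a quarter of the knob's angle, over 1.1 rad either way of 0
- depth_index (a joint): Angle (rad) of the red index mark (4 mm wide) at the rim of the dial, on the same scale as depth_pointer; the pointer is on the mark when the two are equal. The mark stays put; it lies anticlockwise of the pointer at the start
- pointer_tip (a point): The tip of the pointer, 36 mm from the dial's centre, 48.5 mm above the bench; x points along the pointer, outward
- index_mark (a point): The inner end of the red index mark, 36 mm from the dial's centre, at the height of the pointer tip; x points outward
- padlock: Bystander: brass padlock 45 x 22 x 70 mm standing upright, origin under its middle
- oil_bottle: Bystander: small oil bottle 42 mm across, 105 mm tall, origin under its middle
- door_cylinder: Bystander: steel door lock cylinder lying on its side, 70 mm long (its x), 17 mm high, 37 mm wide
- chip_brush: Bystander: chip brush lying near the robot
- screwdriver: Bystander: screwdriver lying near the robot
- blank_box: Bystander: cardboard box 50 x 100 x 50 mm, origin under its middle
- pin_jar: Bystander: jar of lock pins 60 mm across, 60 mm tall, origin under its middle
Not all that is in view belongs to the job. Leave any purple look-alike of the part that bears blank_2_turn alone. Leave any purple look-alike of the part that bears finished_3_turn alone.

How it is judged:
By the outcome, as a careful person would: the job done as asked, in the order asked, and still so for the second after the job is handed in, with the robot touching nothing.
Of blank_1, blank_2, blank_3 only 2 to 3 are there at a start; the rules pass over those that are not, and their reading is None.
Of finished_1, finished_2, finished_3 only 2 to 3 are there at a start; the rules pass over those that are not, and their reading is None.
At some moment in a run one of blank_1, blank_2, blank_3 may be knocked a few centimetres aside while the robot is not near it.
It also fails if it takes over 210 s, if anything falls off the work surface, if the arm or the gripper's body presses on something with over 40 N, if the wrist force passes 120 N, or if a joint passes its speed limit or range.

## Working session

There is one attempt and no reset: what is moved stays moved. The work goes in short steps, Python scripts to look and compute and a tool call to move; the robot and the scene stay as the last step left them, time stands still between calls to the robot, and variables do not carry over. Pictures are saved under pics/ and viewed, at most 14 in all, crops included, and the job is handed in when it is done.

Besides the shell and the picture viewer there is one more tool, called after ">>>" as name([rows], argument=value, ...), one row to a line, values as JSON. jog_arm: Moves the arm, as the interface text tells. Shift numbers are shares of 80 mm and turn numbers shares of 0.1 rad, none past 1 either way. Its arguments: {"type":"object","properties":{"targets":{"type":"array","items":{"type":"object","properties":{"xyz":{"type":"array","items":{"type":"number"}},"spin":{"type":"number"}}}},"gripper":{"type":"number"}},"required":["targets"]}

```bash
mkdir -p pics; ls; python3 - <<'E'
from plant import bot
import cv2
for n in("top","side"):
    cv2.imwrite(f"pics/{n}0.png",bot.capture(n))
    c=bot.get_calibration(n);print(n,c)
o=bot.get_obs();print(o)
print(bot.get_calibration("wrist"))
E
```

```text
pics
top {'vfov': 46.563492584972046, 'cx': 325.21544430530196, 'cy': 198.92967901412302, 'eye': array([ 276.13985601,   11.81991872, 1461.81776755]), 'rotation': array([-2.93677026, -0.00346584, -1.53726203])}
side {'vfov': 44.68314819220111, 'cx': 317.1235969901098, 'cy': 198.4987341647957, 'eye': array([   41.44872631, -1456.18855903,  1156.37541881]), 'rotation': array([-2.17497956,  0.02282683, -0.34383027])}
{'time': 0.1, 'joint_positions': array([-1.33200557e+00,  3.42685328e-01,  1.52493391e+00, -1.69937239e-05,
        1.27537112e+00, -1.46015262e-01]), 'dq': array([-0.00126251, -0.00306028, -0.00229022,  0.0017913 , -0.00010771,
        0.0006219 ]), 'tau': array([ 1.89518978e-03, -4.32002091e+01, -2.44695479e+01,  7.18635530e-02,
        5.25755086e-02, -4.40555232e-05]), 'tool_pos': array([ 196.99625119, -486.24966607,  226.0933594 ]), 'tcp_rot': array([-3.14020746e+00, -1.87284041e-04,  3.84810845e-01]), 'contact_force': array([-0.33677285, -0.47429023, -0.32047595]), 'moment': array([ 0.02103931,  0.00771103, -0.01202766]), 'finger_force': 0.0, 'grip_width': 91.90623637094684}
{'vfov': 65.70646984690485, 'cx': 320.51331487320834, 'cy': 197.51261835101323, 'eye': array([ 260.51817438, -460.39981642,  384.13641547]), 'rotation': array([ 2.88577399e+00,  1.23538831e-03, -1.18595501e+00])}
```

View pics/top0.png

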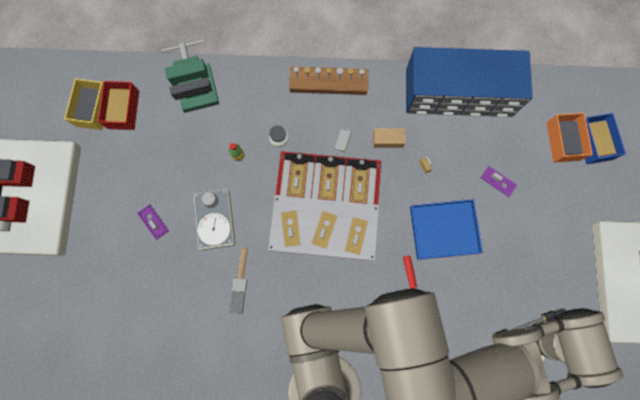

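View pics/side0.png

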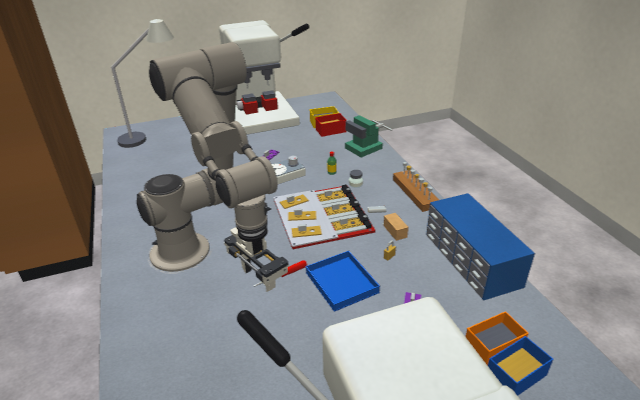

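The top view shows three finished plates in the nests at about (297,180), (328,180) and (360,183), with three blanks on the apron at (290,228), (323,230) and (356,236). The blue tray is at (446,230), and the knob is at (208,199) with its dial at (213,230). Look-alikes: the purple plates at (152,221) and (498,181) are to be left alone, as are the blue/yellow bins at (600,140).

```bash
cat > h.py <<'E'
import numpy as np, cv2
from scipy.spatial.transform import Rotation as R
from plant import bot
def rm(e): return R.from_euler('xyz',e).as_matrix()
def px2w(c,u,v,z,fish=False):
    f=200/np.tan(np.radians(c['vfov']/2))
    d=np.array([u-c['cx'],v-c['cy']])/f
    if fish:
        r=np.hypot(*d); ray=np.array([*(d/r*np.sin(r) if r>0 else d),np.cos(r)])
    else: ray=np.array([*d,1.])
    w=rm(c['rotation'])@ray
    return c['eye']+w*(z-c['eye'][2])/w[2]
def w2px(c,p,fish=False):
    f=200/np.tan(np.radians(c['vfov']/2))
    q=rm(c['rotation']).T@(np.array(p,float)-c['eye'])
    if fish:
        r=np.hypot(q[0],q[1]);t=np.arctan2(r,q[2]);d=q[:2]/max(r,1e-9)*t
    else: d=q[:2]/q[2]
    return np.array([c['cx'],c['cy']])+f*d
def wristshot(name):
    o=bot.get_obs();c=bot.get_calibration('wrist');im=bot.capture('wrist')
    np.save('pics/'+name+'.npy',im); np.savez('pics/'+name+'_c.npz',**c)
    cv2.imwrite('pics/'+name+'.png',im); return o,c,im
def loadc(name): return dict(np.load('pics/'+name+'_c.npz'))
def shift(dx,dy,dz,dyaw=0):
    "world delta -> tool-axis fractions"
    o=bot.get_obs();M=rm(o['tcp_rot']);return np.round(M.T@np.array([dx,dy,dz])/80,3)
E
python3 - <<'E'
from h import *
c=bot.get_calibration('top')
im=cv2.imread('pics/top0.png')
cv2.imwrite('pics/crop1.png',cv2.resize(im[140:270,265:425],None,fx=4.6,fy=4.6,interpolation=cv2.INTER_CUBIC))
for n,u,v,z in [("tray",446,230,5),("knob",208,199,78),("dial",213,230,48),("apronmid",328,203,18),("blank1",290,228,25),("b2",323,230,25),("b3",356,236,25),("n1",297,180,20)]:
    print(n,px2w(c,u,v,z).round())
E
```

```text
tray [ 492. -368.    5.]
knob [551. 373.  78.]
dial [461. 357.  48.]
apronmid [563.   8.  18.]
blank1 [478. 123.  25.]
b2 [476.  20.  25.]
b3 [460. -83.  25.]
n1 [634. 109.  20.]
```

View pics/crop1.png

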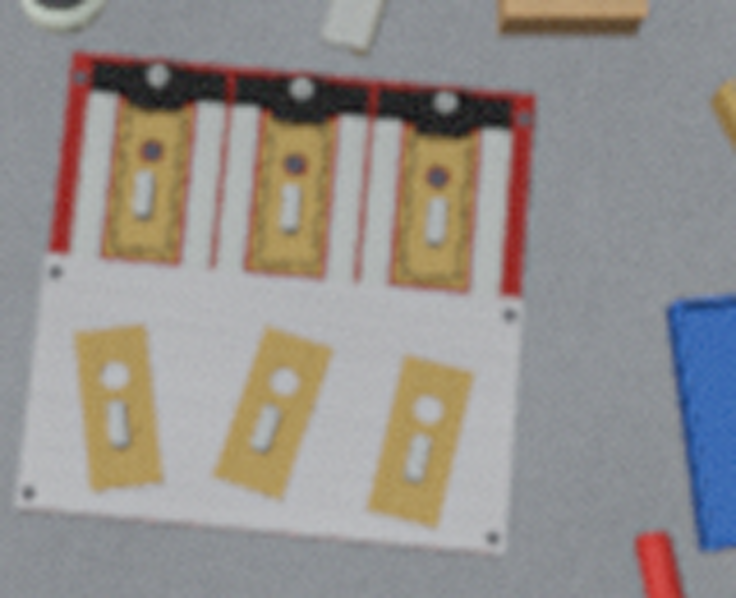

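The crop confirms it: the finished plates (double engraved line, nests) have pins at crop (152,150), (295,164) and (437,177). The blanks (plain, apron) have holes at (115,376), (285,381) and (428,409). The purple decoys are well away.

```bash
cat >> h.py <<'E'
def crop2uv(X,Y,x0,y0,s): return (X+.5)/s-.5+x0,(Y+.5)/s-.5+y0
E
python3 - <<'E'
from h import *
c=bot.get_calibration('top')
im=cv2.imread('pics/top0.png')
f=lambda X,Y,z: px2w(c,*crop2uv(X,Y,265,140,4.6),z)
pins=[f(152,150,17),f(295,164,17),f(437,177,17)]
corn=[f(15,507,18),f(503,553,18)]
from scipy.optimize import least_squares
L=np.array([[81,100],[81,0],[81,-100],[-175,165],[-175,-165]]);W=np.array([p[:2] for p in pins+corn])
def fn(q): 
    C,S=np.cos(q[2]),np.sin(q[2]); return (L@np.array([[C,S],[-S,C]])+q[:2]-W).ravel()
r=least_squares(fn,[560,0,0]);print("pallet",r.x.round(3),r.fun.round(1).reshape(-1,2))
for p in pins: print("pin",p.round(1))
for h,w in [((115,376),(119,424)),((285,381),(265,428)),((428,409),(419,457))]:
    a=f(*h,20);b=f(*w,46);print("hole",a.round(1),"wing",b.round(1),"yaw",np.arctan2(*(a-b)[1::-1]).round(3),np.linalg.norm((a-b)[:2]).round(1))
a=cv2.resize(im[190:270,395:495],None,fx=4,fy=4,interpolation=cv2.INTER_CUBIC)
b=cv2.resize(im[180:260,183:245],None,fx=6,fy=4*1.5,interpolation=cv2.INTER_CUBIC)
H=max(a.shape[0],b.shape[0]);o=np.zeros((H,a.shape[1]+b.shape[1],3),np.uint8);o[:a.shape[0],:a.shape[1]]=a;o[:b.shape[0],a.shape[1]:]=b
cv2.imwrite('pics/crop2.png',o)
E
```

```text
pallet [ 5.7363e+02  1.3595e+01 -6.2000e-02] [[-0.2  0.1]
 [ 0.3  0.4]
 [ 0.  -0.2]
 [ 0.3 -0.1]
 [-0.4 -0.2]]
pin [660.8 108.3  17. ]
pin [654.2   8.2  17. ]
pin [648.3 -91.   17. ]
hole [500.1 126.1  20. ] wing [463.8 119.7  46. ] yaw 0.172 36.8
hole [500.6  10.1  20. ] wing [464.4  22.4  46. ] yaw -0.328 38.2
hole [484.7 -87.7  20. ] wing [448.5 -80.5  46. ] yaw -0.195 36.8
```

View pics/crop2.png

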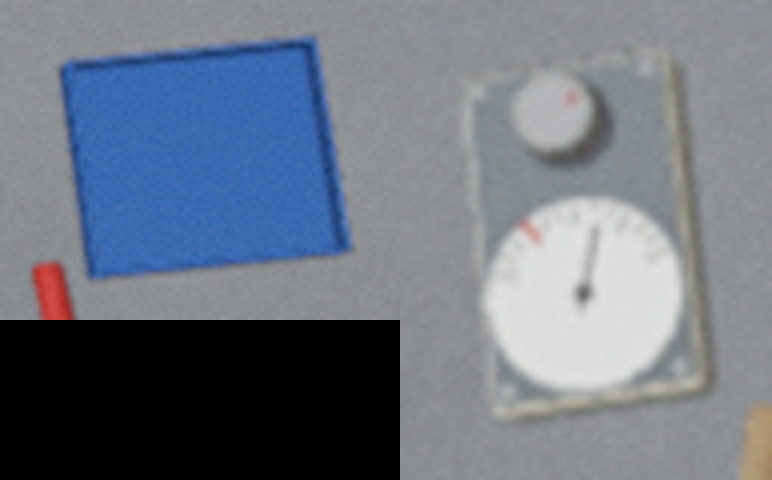

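The left half shows the tray rim corners at (63,64), (316,40), (350,249) and (90,278). The right half shows the knob at (556,115), dial centre (584,293), pointer tip (597,228) and red mark inner end (541,243), outer end (523,222).

```bash
cat >> h.py <<'E'
def plan(x,y,z,yaw):
    "total tool-frame shift (full-scale units, before spin) and spin units"
    o=bot.get_obs();M=rm(o['tcp_rot']);d=(np.array([x,y,z])-o['tool_pos'])
    s=M.T@d/80; cy=np.arctan2(M[1,0],M[0,0]); sp=(cy-yaw)/0.1
    print('shift',s.round(2),'spin',round(sp,2),'tcp',o['tool_pos'].round(1),'yaw',cy.round(3),'t',round(o['time'],1),'w',round(o['grip_width'],1),'F',o['contact_force'].round(1))
E
python3 - <<'E'
from h import *
c=bot.get_calibration('top')
g=lambda X,Y,z: px2w(c,*crop2uv(X,Y,395,190,4),z)
q=np.array([g(*p,32) for p in [(63,64),(316,40),(350,249),(90,278)]])
print(q.round(1),"c",q.mean(0).round(1)); 
for i in range(4): 
    d=q[(i+1)%4]-q[i];print(np.linalg.norm(d).round(1),np.arctan2(d[1],d[0]).round(3))
k=lambda X,Y,z: px2w(c,*crop2uv(X-400,Y,183,180,6),z)
kn=k(556,115,78);D=k(584,293,48.5);P=k(597,228,48.5);I=k(541,243,48.5);I2=k(523,222,48.5)
an=lambda a:np.arctan2(a[1],a[0])
print("knob",kn.round(1),"dial",D.round(1),np.linalg.norm((kn-D)[:2]))
b=an(kn-D);print("pointer",an(P-D)-b,"index",an(I-D)-b,an(I2-D)-b,b)
plan(573.63-20,13.6,260,-0.062)
plan(465,20,230,-0.062)
E
```

```text
[[ 560.9 -250.7   32. ]
 [ 586.9 -449.6   32. ]
 [ 423.6 -470.6   32. ]
 [ 394.7 -270.7   32. ]] c [ 491.5 -360.4   32. ]
200.7 -1.441
164.7 -3.014
202.0 1.715
167.4 0.12
knob [552.  370.8  78. ] dial [465.8 356.4  48.5] 87.42496768792738
pointer -0.28079070136400885 index 0.6011730219938156 0.6007104608275753 0.16614976631086203
shift [ 6.48 -4.12 -0.42] spin 4.47 tcp [ 197.  -486.2  226.1] yaw 0.385 t 0.1 w 91.9 F [-0.3 -0.5 -0.3]
shift [ 5.48 -4.61 -0.04] spin 4.47 tcp [ 197.  -486.2  226.1] yaw 0.385 t 0.1 w 91.9 F [-0.3 -0.5 -0.3]
```

>>> jog_arm([
  {"xyz": [0.667, -0.266, 0]},
  {"xyz": [0.667, -0.266, 0]},
  {"xyz": [0.667, -0.266, 0]},
  {"xyz": [0.667, -0.266, 0]},
  {"xyz": [0.667, -0.266, 0]},
  {"xyz": [0.667, -0.266, 0]},
  {"xyz": [0.667, -0.266, 0]},
  {"xyz": [0.667, -0.266, 0]},
  {"xyz": [0.667, -0.266, 0]},
  {"xyz": [0.667, -0.266, 0]},
], gripper=45)

```text
invalid input
```

>>> jog_arm([
  {"xyz": [0, 0, 0.2], "spin": 0.9},
  {"xyz": [0, 0, 0.2], "spin": 0.9},
  {"xyz": [0, 0, 0.2], "spin": 0.9},
  {"xyz": [0, 0, 0.2], "spin": 0.9},
  {"xyz": [0, 0, 0.2], "spin": 0.87},
  {"xyz": [0, 0, 0]},
  {"xyz": [0, 0, 0]},
  {"xyz": [0, 0, 0]},
  {"xyz": [0, 0, 0]},
  {"xyz": [0, 0, 0]},
])

```text
invalid input
```

```bash
python3 - <<'E'
from h import *
o,c,im=wristshot('w1')
plan(611.4,-88.7,100,-0.062)
for n,p in [("pin3",(648.3,-91,17)),("pin2",(654.2,8.2,17)),("wingtop3",(611.4,-88.7,47)),("apr edge mid",(573.6,13.6,18)),("hole3",(484.7,-87.7,20))]: print(n,w2px(c,p,True).round(1))
E
```

```text
shift [ 6.67 -2.66  1.58] spin 4.47 tcp [ 197.  -486.3  226.2] yaw 0.385 t 0.1 w 91.7 F [0.6 0.9 0.8]
pin3 [ 199.4 -157. ]
pin2 [ 156.3 -156.3]
wingtop3 [ 180.8 -154.5]
apr edge mid [ 129.7 -126.4]
hole3 [145.7 -89.7]
```

View pics/w1.png

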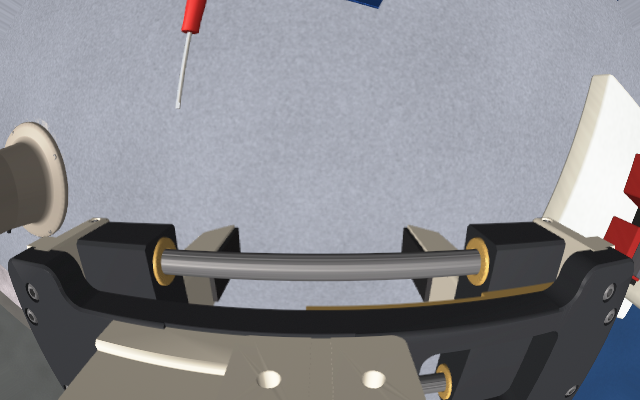

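The arm did not move: the picture shows only the gripper and the screwdriver tip at (178,105). Both jogs were refused, probably because rows lacked "spin". I'll send full rows.

>>> jog_arm([
  {"xyz": [0.667, -0.266, 0], "spin": 0},
  {"xyz": [0.667, -0.266, 0], "spin": 0},
  {"xyz": [0.667, -0.266, 0], "spin": 0},
  {"xyz": [0.667, -0.266, 0], "spin": 0},
  {"xyz": [0.667, -0.266, 0], "spin": 0},
  {"xyz": [0.667, -0.266, 0], "spin": 0},
  {"xyz": [0.667, -0.266, 0], "spin": 0},
  {"xyz": [0.667, -0.266, 0], "spin": 0},
  {"xyz": [0.667, -0.266, 0], "spin": 0},
  {"xyz": [0.667, -0.266, 0], "spin": 0},
], gripper=45)

```text
time: 1.4
tool_pos: [612.9, -87.6, 226.4]
tcp_rot: [-3.142, 0.0, 0.385]
contact_force: [0.3, 0.3, 0.3]
grip_width: 41.6
finger_force: 0.0
```

>>> jog_arm([
  {"xyz": [0, 0, 0.2], "spin": 0.9},
  {"xyz": [0, 0, 0.2], "spin": 0.9},
  {"xyz": [0, 0, 0.2], "spin": 0.9},
  {"xyz": [0, 0, 0.2], "spin": 0.9},
  {"xyz": [0, 0, 0.2], "spin": 0.87},
  {"xyz": [0, 0, 0], "spin": 0},
  {"xyz": [0, 0, 0], "spin": 0},
  {"xyz": [0, 0, 0], "spin": 0},
  {"xyz": [0, 0, 0], "spin": 0},
  {"xyz": [0, 0, 0], "spin": 0},
])

```text
time: 2.65
tool_pos: [611.9, -89.1, 147.0]
tcp_rot: [3.141, -0.0, -0.062]
contact_force: [0.8, 0.6, -0.8]
grip_width: 41.3
finger_force: 0.0
```

```bash
python3 - <<'E'
from h import *
o,c,im=wristshot('w2')
plan(611.4,-88.7,100,-0.062)
for n,p in [("pin3",(648.3,-91,17)),("pin2",(654.2,8.2,17)),("wingtop3",(611.4,-88.7,47)),("apr edge mid",(573.6,13.6,18)),("hole3",(484.7,-87.7,20))]: print(n,w2px(c,p,True).round(1))
E
```

```text
shift [-0.01 -0.01  0.59] spin -0.0 tcp [611.9 -89.1 146.9] yaw -0.062 t 2.7 w 41.3 F [ 0.5 -0.3  0.8]
pin3 [320.7 152.5]
pin2 [218.1 154.4]
wingtop3 [320.7 199.1]
apr edge mid [223.6 233.2]
hole3 [326.9 304.4]
```

View pics/w2.png

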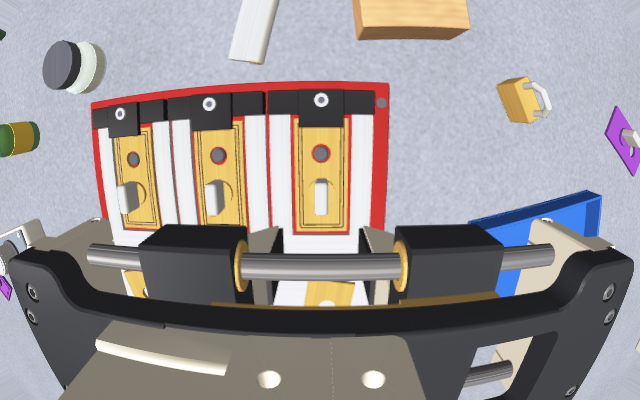

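The wrist view agrees with my estimate within 1 px: pin 3 is at (320,153), and the plate with the double line is aligned with the fingers. Descending to grip.

>>> jog_arm([
  {"xyz": [-0.01, -0.005, 0.4], "spin": 0},
  {"xyz": [0, 0, 0.4], "spin": 0},
  {"xyz": [0, 0, 0.3], "spin": 0},
  {"xyz": [0, 0, 0.2], "spin": 0},
  {"xyz": [0, 0, 0.15], "spin": 0},
  {"xyz": [0, 0, 0.1], "spin": 0},
  {"xyz": [0, 0, 0], "spin": 0},
  {"xyz": [0, 0, 0], "spin": 0},
  {"xyz": [0, 0, 0], "spin": 0},
  {"xyz": [0, 0, 0], "spin": 0},
])

```text
time: 3.95
tool_pos: [611.2, -88.7, 23.1]
tcp_rot: [3.141, -0.001, -0.062]
contact_force: [-0.4, 0.8, 0.2]
grip_width: 41.3
finger_force: 0.0
```

>>> jog_arm([
  {"xyz": [0, 0, 0], "spin": 0},
  {"xyz": [0, 0, 0], "spin": 0},
  {"xyz": [0, 0, 0], "spin": 0},
  {"xyz": [0, 0, 0], "spin": 0},
  {"xyz": [0, 0, 0], "spin": 0},
  {"xyz": [0, 0, 0], "spin": 0},
  {"xyz": [0, 0, 0], "spin": 0},
  {"xyz": [0, 0, 0], "spin": 0},
  {"xyz": [0, 0, 0], "spin": 0},
  {"xyz": [0, 0, 0], "spin": 0},
], gripper=0)

```text
time: 5.2
tool_pos: [611.0, -88.8, 22.7]
tcp_rot: [3.141, 0.0, -0.062]
contact_force: [-1.1, -1.2, -0.1]
grip_width: 11.9
finger_force: 30.0
```

>>> jog_arm([
  {"xyz": [0, 0, -0.05], "spin": 0},
  {"xyz": [0, 0, -0.04], "spin": 0},
  {"xyz": [0, 0, 0], "spin": 0},
  {"xyz": [-0.07, 0, 0], "spin": 0},
  {"xyz": [-0.1, 0, 0], "spin": 0},
  {"xyz": [-0.08, 0, 0], "spin": 0},
  {"xyz": [0, 0, -0.25], "spin": 0},
  {"xyz": [0, 0, -0.3], "spin": 0},
  {"xyz": [0, 0, -0.2], "spin": 0},
  {"xyz": [0, 0, 0], "spin": 0},
])

```text
time: 6.45
tool_pos: [591.7, -87.6, 91.1]
tcp_rot: [3.141, -0.003, -0.062]
contact_force: [-0.7, -0.8, -4.0]
grip_width: 11.7
finger_force: 30.0
```

>>> jog_arm([
  {"xyz": [-0.1, 0.4, 0], "spin": 0},
  {"xyz": [-0.14, 0.5, 0], "spin": 0},
  {"xyz": [-0.14, 0.55, 0], "spin": 0},
  {"xyz": [-0.14, 0.55, 0], "spin": 0},
  {"xyz": [-0.14, 0.55, 0], "spin": 0},
  {"xyz": [-0.14, 0.55, 0], "spin": 0},
  {"xyz": [-0.14, 0.55, 0], "spin": 0},
  {"xyz": [-0.14, 0.55, 0], "spin": 0},
  {"xyz": [0, 0, 0], "spin": -0.96},
  {"xyz": [0, 0, 0], "spin": -0.96},
])

```text
time: 7.7
tool_pos: [482.8, -417.6, 88.2]
tcp_rot: [-3.139, 0.001, 0.131]
contact_force: [-0.3, -0.0, -3.7]
grip_width: 11.7
finger_force: 30.0
```

```bash
python3 - <<'E'
from h import *
o,c,im=wristshot('w3')
plan(483.9,-417.8,15,0.13)
print(w2px(c,(491.5,-360.4,4),True))
E
```

```text
shift [0.01 0.01 0.92] spin 0.06 tcp [ 483.  -417.2   88.3] yaw 0.136 t 7.8 w 11.9 F [-0.8 -0.  -4. ]
[253.01098557 184.23971427]
```

View pics/w3.png

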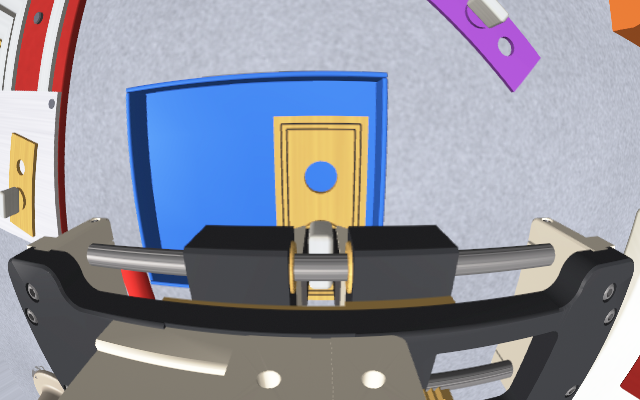

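The plate hangs level above the tray, its right edge at x=368 and inside the right wall at x=380. Lowering and releasing with a small opening.

>>> jog_arm([
  {"xyz": [0.01, 0.01, 0.25], "spin": 0.05},
  {"xyz": [0, 0, 0.25], "spin": 0},
  {"xyz": [0, 0, 0.2], "spin": 0},
  {"xyz": [0, 0, 0.12], "spin": 0},
  {"xyz": [0, 0, 0.05], "spin": 0},
  {"xyz": [0, 0, 0.025], "spin": 0},
  {"xyz": [0, 0, 0.013], "spin": 0},
  {"xyz": [0, 0, 0], "spin": 0},
  {"xyz": [0, 0, 0], "spin": 0},
  {"xyz": [0, 0, 0], "spin": 0},
])

```text
time: 9.0
tool_pos: [484.9, -418.1, 17.5]
tcp_rot: [3.141, -0.0, 0.125]
contact_force: [1.0, 0.5, -3.8]
grip_width: 11.7
finger_force: 30.0
```

>>> jog_arm([
  {"xyz": [0, 0, 0.012], "spin": 0},
  {"xyz": [0, 0, 0.012], "spin": 0},
  {"xyz": [0, 0, 0.01], "spin": 0},
  {"xyz": [0, 0, 0], "spin": 0},
  {"xyz": [0, 0, 0], "spin": 0},
  {"xyz": [0, 0, 0], "spin": 0},
  {"xyz": [0, 0, 0], "spin": 0},
  {"xyz": [0, 0, 0], "spin": 0},
  {"xyz": [0, 0, 0], "spin": 0},
  {"xyz": [0, 0, 0], "spin": 0},
])

```text
time: 10.25
tool_pos: [484.8, -418.1, 14.7]
tcp_rot: [3.141, -0.0, 0.125]
contact_force: [-1.4, 1.7, 1.3]
grip_width: 11.6
finger_force: 30.0
```

>>> jog_arm([
  {"xyz": [0, 0, 0], "spin": 0},
  {"xyz": [0, 0, 0], "spin": 0},
  {"xyz": [0, 0, 0], "spin": 0},
  {"xyz": [0, 0, 0], "spin": 0},
  {"xyz": [0, 0, -0.2], "spin": 0},
  {"xyz": [0, 0, -0.4], "spin": 0},
  {"xyz": [0, 0, -0.4], "spin": 0},
  {"xyz": [0, 0, 0], "spin": 0.94},
  {"xyz": [0, 0, 0], "spin": 0.93},
  {"xyz": [0, 0, 0], "spin": 0},
], gripper=28)

```text
time: 11.5
tool_pos: [485.1, -418.3, 95.8]
tcp_rot: [3.141, -0.001, -0.061]
contact_force: [-0.4, 0.1, -0.4]
grip_width: 25.6
finger_force: 0.0
```

>>> jog_arm([
  {"xyz": [0.1, -0.4, 0], "spin": 0},
  {"xyz": [0.15, -0.62, 0], "spin": 0},
  {"xyz": [0.16, -0.67, 0], "spin": 0},
  {"xyz": [0.16, -0.67, 0], "spin": 0},
  {"xyz": [0.16, -0.67, 0], "spin": 0},
  {"xyz": [0.16, -0.67, 0], "spin": 0},
  {"xyz": [0.16, -0.67, 0], "spin": 0},
  {"xyz": [0.16, -0.67, 0], "spin": 0},
  {"xyz": [0.11, -0.41, 0], "spin": 0},
  {"xyz": [0, 0, 0], "spin": 0},
], gripper=45)

```text
time: 12.75
tool_pos: [617.9, 13.1, 95.0]
tcp_rot: [-3.141, -0.001, -0.057]
contact_force: [0.5, 0.1, -0.9]
grip_width: 41.4
finger_force: 0.0
```

```bash
python3 - <<'E'
from h import *
o,c,im=wristshot('w4')
t=bot.capture('top');cv2.imwrite('pics/top1.png',t)
plan(617.3,10.5,23,-0.062)
E
```

```text
shift [ 0.  -0.   0.9] spin 0.02 tcp [617.3  10.4  94.8] yaw -0.06 t 12.8 w 41.2 F [ 0.1 -0.1  0.2]
```

>>> jog_arm([
  {"xyz": [0, 0, 0.25], "spin": 0},
  {"xyz": [0, 0, 0.3], "spin": 0},
  {"xyz": [0, 0, 0.2], "spin": 0},
  {"xyz": [0, 0, 0.1], "spin": 0},
  {"xyz": [0, 0, 0.05], "spin": 0},
  {"xyz": [0, 0, 0], "spin": 0},
  {"xyz": [0, 0, 0], "spin": 0},
  {"xyz": [0, 0, 0], "spin": 0},
  {"xyz": [0, 0, 0], "spin": 0},
  {"xyz": [0, 0, 0], "spin": 0},
])

```text
time: 14.1
tool_pos: [617.4, 10.5, 22.7]
tcp_rot: [3.141, -0.0, -0.062]
contact_force: [-0.4, 0.3, -0.8]
grip_width: 41.5
finger_force: 0.0
```

>>> jog_arm([
  {"xyz": [0, 0, 0], "spin": 0},
  {"xyz": [0, 0, 0], "spin": 0},
  {"xyz": [0, 0, 0], "spin": 0},
  {"xyz": [0, 0, 0], "spin": 0},
  {"xyz": [0, 0, 0], "spin": 0},
  {"xyz": [0, 0, 0], "spin": 0},
  {"xyz": [0, 0, 0], "spin": 0},
  {"xyz": [0, 0, 0], "spin": 0},
  {"xyz": [0, 0, 0], "spin": 0},
  {"xyz": [0, 0, 0], "spin": 0},
], gripper=0)

```text
time: 15.35
tool_pos: [617.3, 10.5, 22.5]
tcp_rot: [3.141, 0.0, -0.062]
contact_force: [0.3, -0.3, -0.0]
grip_width: 11.3
finger_force: 30.0
```

>>> jog_arm([
  {"xyz": [0, 0, -0.05], "spin": 0},
  {"xyz": [0, 0, -0.04], "spin": 0},
  {"xyz": [0, 0, 0], "spin": 0},
  {"xyz": [-0.07, 0, 0], "spin": 0},
  {"xyz": [-0.1, 0, 0], "spin": 0},
  {"xyz": [-0.08, 0, 0], "spin": 0},
  {"xyz": [0, 0, -0.25], "spin": 0},
  {"xyz": [0, 0, -0.3], "spin": 0},
  {"xyz": [0, 0, -0.2], "spin": 0},
  {"xyz": [0, 0, 0], "spin": 0},
])

```text
time: 16.6
tool_pos: [598.0, 11.7, 91.0]
tcp_rot: [3.141, -0.003, -0.062]
contact_force: [-0.5, -0.6, -4.6]
grip_width: 11.6
finger_force: 30.0
```

```bash
python3 - <<'E'
from h import *
plan(476.6,-362.3,15,0.13)
E
```

```text
shift [-1.23  4.76  0.95] spin -1.92 tcp [598.   11.7  91. ] yaw -0.062 t 16.6 w 11.6 F [-0.5 -0.6 -4.6]
```

View pics/top1.png

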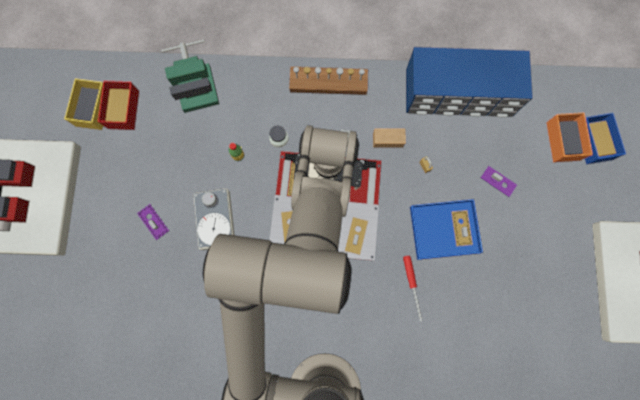

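The first finished plate lies flat on the right side of the tray at (462,228). The second plate is held; carrying it over.

>>> jog_arm([
  {"xyz": [-0.1, 0.4, 0], "spin": 0},
  {"xyz": [-0.16, 0.6, 0], "spin": 0},
  {"xyz": [-0.16, 0.63, 0], "spin": 0},
  {"xyz": [-0.16, 0.63, 0], "spin": 0},
  {"xyz": [-0.16, 0.63, 0], "spin": 0},
  {"xyz": [-0.16, 0.63, 0], "spin": 0},
  {"xyz": [-0.16, 0.63, 0], "spin": 0},
  {"xyz": [-0.17, 0.61, 0], "spin": 0},
  {"xyz": [0, 0, 0], "spin": -0.96},
  {"xyz": [0, 0, 0], "spin": -0.96},
])

```text
time: 17.85
tool_pos: [474.3, -362.5, 88.3]
tcp_rot: [-3.14, 0.001, 0.131]
contact_force: [-0.1, -0.6, -3.6]
grip_width: 11.8
finger_force: 30.0
```

>>> jog_arm([
  {"xyz": [0, 0, 0], "spin": 0},
  {"xyz": [0, 0, 0.2], "spin": 0},
  {"xyz": [0, 0, 0.25], "spin": 0},
  {"xyz": [0, 0, 0.2], "spin": 0},
  {"xyz": [0, 0, 0.15], "spin": 0},
  {"xyz": [0, 0, 0.08], "spin": 0},
  {"xyz": [0, 0, 0.03], "spin": 0},
  {"xyz": [0, 0, 0], "spin": 0},
  {"xyz": [0, 0, 0], "spin": 0},
  {"xyz": [0, 0, 0], "spin": 0},
])

```text
time: 19.1
tool_pos: [475.7, -362.4, 17.4]
tcp_rot: [3.141, -0.001, 0.13]
contact_force: [0.1, 0.4, -3.1]
grip_width: 11.4
finger_force: 30.0
```

```bash
python3 - <<'E'
from h import *
plan(476.6,-362.3,14.5,0.13)
E
```

```text
shift [0.01 0.   0.04] spin -0.0 tcp [ 475.7 -362.4   17.4] yaw 0.13 t 19.1 w 11.4 F [ 0.1  0.4 -3.1]
```

>>> jog_arm([
  {"xyz": [0, 0, 0.013], "spin": 0},
  {"xyz": [0, 0, 0.012], "spin": 0},
  {"xyz": [0, 0, 0.01], "spin": 0},
  {"xyz": [0, 0, 0], "spin": 0},
  {"xyz": [0, 0, 0], "spin": 0},
  {"xyz": [0, 0, 0], "spin": 0},
  {"xyz": [0, 0, 0], "spin": 0},
  {"xyz": [0, 0, 0], "spin": 0},
  {"xyz": [0, 0, 0], "spin": 0},
  {"xyz": [0, 0, 0], "spin": 0},
])

```text
time: 20.35
tool_pos: [475.5, -362.2, 14.5]
tcp_rot: [3.141, -0.0, 0.13]
contact_force: [-3.3, 2.1, 5.1]
grip_width: 11.7
finger_force: 30.0
```

>>> jog_arm([
  {"xyz": [0, 0, 0], "spin": 0},
  {"xyz": [0, 0, 0], "spin": 0},
  {"xyz": [0, 0, 0], "spin": 0},
  {"xyz": [0, 0, 0], "spin": 0},
  {"xyz": [0, 0, -0.2], "spin": 0},
  {"xyz": [0, 0, -0.4], "spin": 0},
  {"xyz": [0, 0, -0.4], "spin": 0},
  {"xyz": [0, 0, 0], "spin": 0.96},
  {"xyz": [0, 0, 0], "spin": 0.96},
  {"xyz": [0, 0, 0], "spin": 0},
], gripper=28)

```text
time: 21.6
tool_pos: [475.7, -362.4, 95.4]
tcp_rot: [3.141, -0.001, -0.061]
contact_force: [-1.2, -0.4, -0.1]
grip_width: 25.8
finger_force: 0.0
```

>>> jog_arm([
  {"xyz": [0.148, -0.6, 0], "spin": 0},
  {"xyz": [0.148, -0.6, 0], "spin": 0},
  {"xyz": [0.148, -0.6, 0], "spin": 0},
  {"xyz": [0.148, -0.6, 0], "spin": 0},
  {"xyz": [0.148, -0.6, 0], "spin": 0},
  {"xyz": [0.148, -0.6, 0], "spin": 0},
  {"xyz": [0.148, -0.6, 0], "spin": 0},
  {"xyz": [0.148, -0.6, 0], "spin": 0},
  {"xyz": [0.148, -0.6, 0], "spin": 0},
  {"xyz": [0.148, -0.6, 0], "spin": 0},
], gripper=45)

```text
time: 22.85
tool_pos: [624.0, 111.1, 94.7]
tcp_rot: [3.141, -0.001, -0.06]
contact_force: [0.5, 0.1, -0.6]
grip_width: 41.4
finger_force: 0.0
```

```bash
python3 - <<'E'
from h import *
bot.capture('wrist');bot.capture('wrist');bot.capture('wrist')
plan(623.9,110.6,22.7,-0.062)
E
```

```text
shift [0.   0.02 0.9 ] spin 0.05 tcp [623.7 111.9  94.4] yaw -0.057 t 23.0 w 41.3 F [ 0.2 -0.1 -0.5]
```

>>> jog_arm([
  {"xyz": [0, 0.015, 0.25], "spin": 0.04},
  {"xyz": [0, 0, 0.3], "spin": 0},
  {"xyz": [0, 0, 0.2], "spin": 0},
  {"xyz": [0, 0, 0.1], "spin": 0},
  {"xyz": [0, 0, 0.045], "spin": 0},
  {"xyz": [0, 0, 0], "spin": 0},
  {"xyz": [0, 0, 0], "spin": 0},
  {"xyz": [0, 0, 0], "spin": 0},
  {"xyz": [0, 0, 0], "spin": 0},
  {"xyz": [0, 0, 0], "spin": 0},
])

```text
time: 24.25
tool_pos: [623.5, 108.4, 22.6]
tcp_rot: [3.142, -0.0, -0.066]
contact_force: [0.3, 0.1, -0.3]
grip_width: 41.3
finger_force: 0.0
```

>>> jog_arm([
  {"xyz": [0, 0, 0], "spin": 0},
  {"xyz": [0, 0, 0], "spin": 0},
  {"xyz": [0, 0, 0], "spin": 0},
  {"xyz": [0, 0, 0], "spin": 0},
  {"xyz": [0, 0, 0], "spin": 0},
  {"xyz": [0, 0, 0], "spin": 0},
  {"xyz": [0, 0, 0], "spin": 0},
  {"xyz": [0, 0, 0], "spin": 0},
  {"xyz": [0, 0, 0], "spin": 0},
  {"xyz": [0, 0, 0], "spin": 0},
], gripper=0)

```text
time: 25.5
tool_pos: [623.4, 108.4, 22.5]
tcp_rot: [-3.142, -0.0, -0.066]
contact_force: [-0.2, 1.6, -0.4]
grip_width: 11.9
finger_force: 30.0
```

>>> jog_arm([
  {"xyz": [0, 0, -0.05], "spin": 0},
  {"xyz": [0, 0, -0.04], "spin": 0},
  {"xyz": [0, 0, 0], "spin": 0},
  {"xyz": [-0.07, 0, 0], "spin": 0},
  {"xyz": [-0.1, 0, 0], "spin": 0},
  {"xyz": [-0.08, 0, 0], "spin": 0},
  {"xyz": [0, 0, -0.25], "spin": 0},
  {"xyz": [0, 0, -0.3], "spin": 0},
  {"xyz": [0, 0, -0.2], "spin": 0},
  {"xyz": [0, 0, 0], "spin": 0},
])

```text
time: 26.75
tool_pos: [604.1, 109.7, 91.0]
tcp_rot: [-3.141, -0.003, -0.066]
contact_force: [-0.5, 0.9, -3.8]
grip_width: 11.8
finger_force: 30.0
```

>>> jog_arm([
  {"xyz": [-0.136, 0.533, 0], "spin": 0},
  {"xyz": [-0.136, 0.533, 0], "spin": 0},
  {"xyz": [-0.136, 0.533, 0], "spin": 0},
  {"xyz": [-0.136, 0.533, 0], "spin": 0},
  {"xyz": [-0.136, 0.533, 0], "spin": 0},
  {"xyz": [-0.136, 0.533, 0], "spin": 0},
  {"xyz": [-0.136, 0.533, 0], "spin": 0},
  {"xyz": [-0.136, 0.533, 0], "spin": 0},
  {"xyz": [-0.136, 0.533, 0], "spin": 0},
  {"xyz": [-0.136, 0.533, 0], "spin": 0},
])

```text
time: 28.0
tool_pos: [465.6, -309.5, 88.7]
tcp_rot: [-3.141, 0.001, -0.066]
contact_force: [0.1, 0.3, -2.8]
grip_width: 11.3
finger_force: 30.0
```

>>> jog_arm([
  {"xyz": [0, 0, 0], "spin": -0.96},
  {"xyz": [0, 0, 0], "spin": -0.96},
  {"xyz": [0, 0, 0], "spin": 0},
  {"xyz": [0, 0, 0.2], "spin": 0},
  {"xyz": [0, 0, 0.2], "spin": 0},
  {"xyz": [0, 0, 0], "spin": 0},
  {"xyz": [0, 0, 0], "spin": 0},
  {"xyz": [0, 0, 0], "spin": 0},
  {"xyz": [0, 0, 0], "spin": 0},
  {"xyz": [0, 0, 0], "spin": 0},
])

```text
time: 29.25
tool_pos: [466.8, -308.7, 58.1]
tcp_rot: [3.141, -0.0, 0.126]
contact_force: [-0.7, -0.1, -2.8]
grip_width: 12.1
finger_force: 30.0
```

```bash
python3 - <<'E'
from h import *
wristshot('w5')
plan(469.3,-306.8,14.5,0.13)
E
```

```text
shift [ 0.03 -0.02  0.54] spin -0.04 tcp [ 466.8 -308.7   58. ] yaw 0.126 t 29.3 w 11.7 F [-0.4 -0.  -1.3]
```

View pics/w5.png

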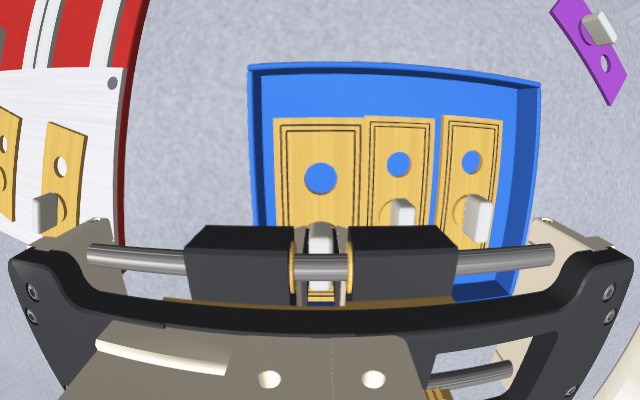

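Two finished plates lie side by side in the tray at (398,160) and (471,160). The third hangs over the left slot with room on both sides.

>>> jog_arm([
  {"xyz": [0.03, -0.025, 0.1], "spin": -0.04},
  {"xyz": [0, 0, 0.2], "spin": 0},
  {"xyz": [0, 0, 0.13], "spin": 0},
  {"xyz": [0, 0, 0.06], "spin": 0},
  {"xyz": [0, 0, 0.03], "spin": 0},
  {"xyz": [0, 0, 0.022], "spin": 0},
  {"xyz": [0, 0, 0], "spin": 0},
  {"xyz": [0, 0, 0], "spin": 0},
  {"xyz": [0, 0, 0], "spin": 0},
  {"xyz": [0, 0, 0], "spin": 0},
])

```text
time: 30.55
tool_pos: [468.8, -306.3, 14.5]
tcp_rot: [3.141, -0.0, 0.13]
contact_force: [-0.4, 0.5, -1.8]
grip_width: 11.9
finger_force: 30.0
```

>>> jog_arm([
  {"xyz": [0, 0, 0], "spin": 0},
  {"xyz": [0, 0, 0], "spin": 0},
  {"xyz": [0, 0, 0], "spin": 0},
  {"xyz": [0, 0, 0], "spin": 0},
  {"xyz": [0, 0, 0], "spin": 0},
  {"xyz": [0, 0, -0.2], "spin": 0},
  {"xyz": [0, 0, -0.4], "spin": 0},
  {"xyz": [0, 0, -0.5], "spin": 0},
  {"xyz": [0, 0, -0.5], "spin": 0},
  {"xyz": [0, 0, 0], "spin": 0},
], gripper=28)

```text
time: 31.8
tool_pos: [470.5, -307.7, 146.9]
tcp_rot: [3.135, -0.006, 0.13]
contact_force: [0.7, 0.2, -0.7]
grip_width: 25.6
finger_force: 0.0
```

```bash
python3 - <<'E'
from h import *
t=bot.capture('top');cv2.imwrite('pics/top2.png',t)
a=cv2.resize(t[140:270,265:490],None,fx=3.5,fy=3.5,interpolation=cv2.INTER_CUBIC)
cv2.imwrite('pics/crop3.png',a)
plan(440,20,140,-0.062)
E
```

```text
shift [ 0.16 -4.1   0.05] spin 1.92 tcp [ 469.5 -306.9  144.7] yaw 0.13 t 31.9 w 25.6 F [ 0.3 -0.3 -0.2]
```

View pics/crop3.png

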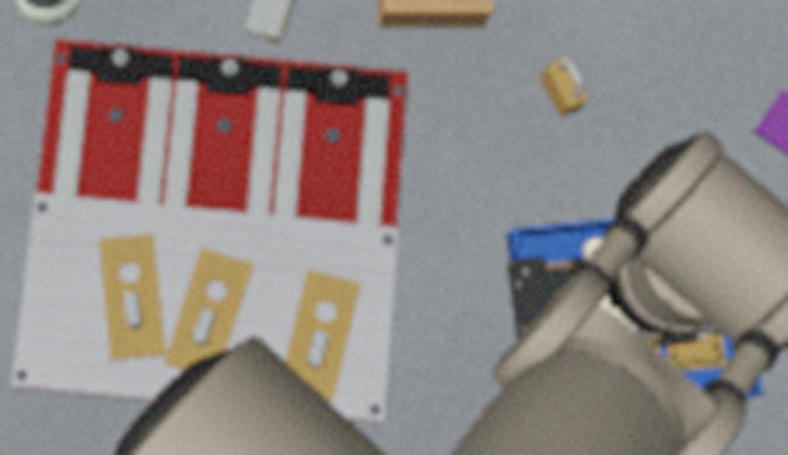

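The nests are now empty, with pins at (116,115), (224,125) and (334,135). Blank 1 has been knocked sideways to hole (130,272), wing (132,308); blank 2 has hole (216,291), wing (205,326), and blank 3 has hole (326,312), wing (319,347).

```bash
python3 - <<'E'
from h import *
c=bot.get_calibration('top')
f=lambda X,Y,z: px2w(c,*crop2uv(X,Y,265,140,3.5),z)
for p in [(116,115),(224,125),(334,135)]: print('pin',f(*p,17).round(1))
for h,w in [((130,272),(132,308)),((216,291),(205,326)),((326,312),(319,347))]:
    a=f(*h,20);b=f(*w,46);y=np.arctan2(*(a-b)[1::-1]);print("hole",a.round(1),"wing",b.round(1),"yaw",y.round(3),'wing from hole',(a[:2]-37*np.array([np.cos(y),np.sin(y)])).round(1))
E
```

```text
pin [659.9 107.8  17. ]
pin [653.9   8.5  17. ]
pin [647.9 -92.5  17. ]
hole [514.   88.5  20. ] wing [477.8  83.9  46. ] yaw 0.125 wing from hole [477.3  83.9]
hole [499.4  10.7  20. ] wing [464.1  19.4  46. ] yaw -0.24 wing from hole [463.5  19.5]
hole [483.8 -88.1  20. ] wing [449.1 -80.8  46. ] yaw -0.208 wing from hole [447.6 -80.5]
```

>>> jog_arm([
  {"xyz": [0.02, -0.5, 0], "spin": 0},
  {"xyz": [0.02, -0.6, 0], "spin": 0},
  {"xyz": [0.02, -0.6, 0], "spin": 0},
  {"xyz": [0.02, -0.6, 0], "spin": 0},
  {"xyz": [0.02, -0.54, 0], "spin": 0},
  {"xyz": [0, 0, 0], "spin": 0.9},
  {"xyz": [0, 0, 0], "spin": 0.9},
  {"xyz": [0, 0, 0], "spin": 0.9},
  {"xyz": [0, 0, 0], "spin": 0.6},
  {"xyz": [0, 0, 0], "spin": 0},
], gripper=45)

```text
time: 33.1
tool_pos: [446.7, -79.8, 141.7]
tcp_rot: [-3.141, 0.002, -0.2]
contact_force: [-0.1, -0.2, 0.1]
grip_width: 41.5
finger_force: 0.0
```

```bash
python3 - <<'E'
from h import *
bot.capture('wrist');bot.capture('wrist')
o,c,im=wristshot('w6')
plan(448.5,-80.5,29,-0.2)
for n,p in [("hole3",(484.2,-88,20)),("wt",(448.5,-80.5,53))]:print(n,w2px(c,p,True).round(1))
cv2.imwrite('pics/w6c.png',cv2.resize(im[80:330,180:460],None,fx=2.4,fy=2.4,interpolation=cv2.INTER_CUBIC))
E
```

```text
shift [0.02 0.   1.41] spin 0.01 tcp [447.  -79.9 142. ] yaw -0.199 t 33.2 w 41.2 F [ 0.1 -0.5 -0.3]
hole3 [321.9 151.3]
wt [321.7 199.7]
```

View pics/w6c.png

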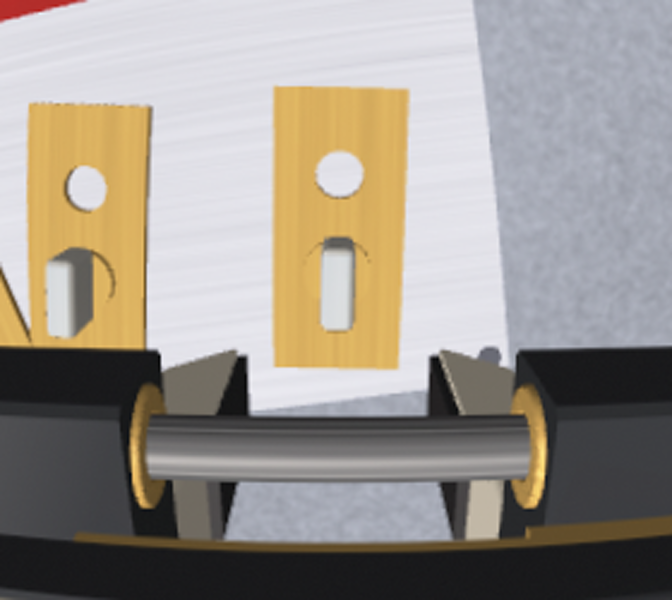

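Blank 3 is centred between the fingers: hole at full-image (321.7,152.5), wing top (320.4,200.4), within 1 px of the estimate. Gripping it.

>>> jog_arm([
  {"xyz": [0.01, 0, 0.3], "spin": 0.15},
  {"xyz": [0, 0, 0.4], "spin": 0},
  {"xyz": [0, 0, 0.3], "spin": 0},
  {"xyz": [0, 0, 0.2], "spin": 0},
  {"xyz": [0, 0, 0.15], "spin": 0},
  {"xyz": [0, 0, 0.05], "spin": 0},
  {"xyz": [0, 0, 0], "spin": 0},
  {"xyz": [0, 0, 0], "spin": 0},
  {"xyz": [0, 0, 0], "spin": 0},
  {"xyz": [0, 0, 0], "spin": 0},
])

```text
time: 34.5
tool_pos: [448.3, -80.2, 30.7]
tcp_rot: [3.141, -0.001, -0.215]
contact_force: [0.0, -0.7, -0.9]
grip_width: 41.5
finger_force: 0.0
```

>>> jog_arm([
  {"xyz": [0, 0, 0], "spin": 0},
  {"xyz": [0, 0, 0], "spin": 0},
  {"xyz": [0, 0, 0], "spin": 0},
  {"xyz": [0, 0, 0], "spin": 0},
  {"xyz": [0, 0, 0], "spin": 0},
  {"xyz": [0, 0, 0], "spin": 0},
  {"xyz": [0, 0, 0], "spin": 0},
  {"xyz": [0, 0, 0], "spin": 0},
  {"xyz": [0, 0, 0], "spin": 0},
  {"xyz": [0, 0, 0], "spin": 0},
], gripper=0)

```text
time: 35.75
tool_pos: [448.1, -80.2, 30.4]
tcp_rot: [3.142, -0.0, -0.215]
contact_force: [0.4, -0.1, -0.6]
grip_width: 11.7
finger_force: 30.0
```

>>> jog_arm([
  {"xyz": [0, 0, -0.02], "spin": 0},
  {"xyz": [0, 0, -0.015], "spin": 0},
  {"xyz": [0, 0, 0], "spin": -0.75},
  {"xyz": [0, 0, 0], "spin": -0.75},
  {"xyz": [0, 0, 0], "spin": 0},
  {"xyz": [0, 0, 0], "spin": 0},
  {"xyz": [0, 0, 0], "spin": 0},
  {"xyz": [0, 0, 0], "spin": 0},
  {"xyz": [0, 0, 0], "spin": 0},
  {"xyz": [0, 0, 0], "spin": 0},
])

```text
time: 37.0
tool_pos: [448.1, -80.2, 33.2]
tcp_rot: [3.142, -0.0, -0.065]
contact_force: [0.7, 0.4, -2.8]
grip_width: 11.3
finger_force: 30.0
```

```bash
cat >> h.py <<'E'
def hole(im,c,z,u0=321,v0=168,r=45,rad=9):
    "find hole in brass plate near (u0,v0): non-yellow blob; returns world xy at height z"
    hsv=cv2.cvtColor(im,cv2.COLOR_BGR2HSV)
    y=cv2.inRange(hsv,(12,90,60),(30,255,255))
    m=cv2.bitwise_not(y)[v0-r:v0+r,u0-r:u0+r]
    n,lab,st,ce=cv2.connectedComponentsWithStats(m)
    out=[]
    for i in range(1,n):
        x,yy,w,h,a=st[i]
        if a>300 and x>0 and yy>0 and x+w<2*r and yy+h<2*r: 
            u,v=ce[i]+[u0-r,v0-r];out.append((u.round(1),v.round(1),int(a),int(w),int(h),px2w(c,u,v,z,True)))
    return out
def tooloff(p,o):
    M=rm(o['tcp_rot']);return (M.T@(np.array(p)-o['tool_pos']))
E
python3 - <<'E'
from h import *
o,c,im=wristshot('w7')
zt=o['tool_pos'][2]-29+23
for b in hole(im,c,zt): print(b, tooloff(b[-1],o).round(1))
plan(648.2-.998*90,-91.2+.062*90,o['tool_pos'][2],-0.062)
E
```

```text
(np.float64(320.5), np.float64(176.6), 799, 32, 32, array([485.2410247 , -81.96297063,  27.19583329])) [37.1 -0.6  6. ]
shift [ 1.38 -0.02  0.  ] spin -0.03 tcp [448.2 -80.1  33.2] yaw -0.065 t 37.0 w 11.8 F [ 0.5  0.4 -3. ]
```

View pics/w7.png

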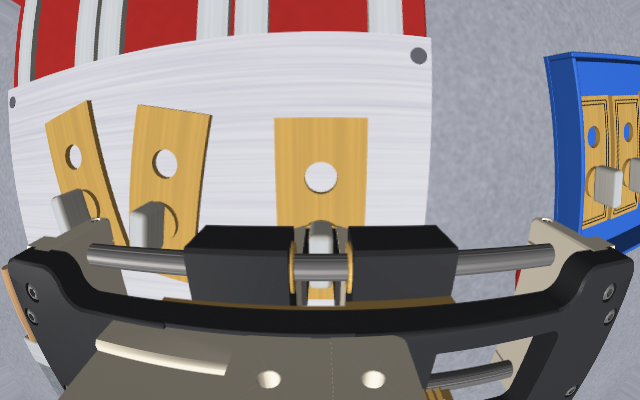

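Blank 3 is held level with its hole at (320.5,176.6). Sliding it towards nest 3, stopping 8 mm short.

>>> jog_arm([
  {"xyz": [0.1, 0, 0.01], "spin": -0.03},
  {"xyz": [0.25, 0, 0], "spin": 0},
  {"xyz": [0.3, 0, 0], "spin": 0},
  {"xyz": [0.3, 0, 0], "spin": 0},
  {"xyz": [0.3, -0.01, 0], "spin": 0},
  {"xyz": [0.3, 0, 0], "spin": 0},
  {"xyz": [0.25, 0, 0], "spin": 0},
  {"xyz": [0.14, 0, 0], "spin": 0},
  {"xyz": [0, 0, 0], "spin": 0},
  {"xyz": [0, 0, 0], "spin": 0},
])

```text
time: 38.3
tool_pos: [602.2, -88.9, 32.1]
tcp_rot: [-3.141, 0.001, -0.062]
contact_force: [-0.7, 0.6, -3.4]
grip_width: 12.0
finger_force: 30.0
```

```bash
python3 - <<'E'
from h import *
bot.capture('wrist')
o,c,im=wristshot('w8')
zt=o['tool_pos'][2]-7.4
for b in hole(im,c,zt): print(b, tooloff(b[-1],o).round(1))
plan(611.2,-89.5,o['tool_pos'][2],-0.062)
cv2.imwrite('pics/w8c.png',cv2.resize(im[70:260,220:420],None,fx=3,fy=3,interpolation=cv2.INTER_CUBIC))
E
```

```text
(np.float64(320.5), np.float64(176.7), 768, 32, 31, array([638.99187535, -90.57144197,  24.81406675])) [36.8 -0.6  7.4]
shift [0.11 0.   0.  ] spin -0.0 tcp [602.4 -88.9  32.3] yaw -0.062 t 38.4 w 11.8 F [-0.1 -0.3 -2.6]
```

View pics/w8c.png

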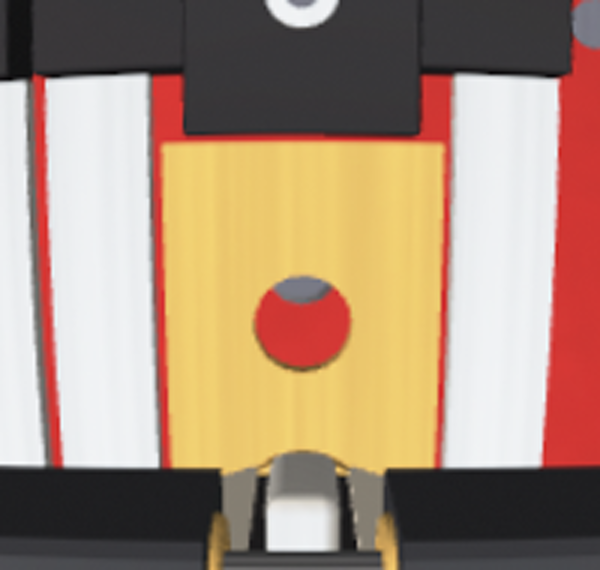

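The blank is centred in nest 3. The pin shows at the hole's upper rim (302,288), so about 9 mm is left; moving on and lowering.

>>> jog_arm([
  {"xyz": [0.06, 0, 0], "spin": 0},
  {"xyz": [0.055, 0, 0], "spin": 0},
  {"xyz": [0, 0, 0], "spin": 0},
  {"xyz": [0, 0, 0], "spin": 0},
  {"xyz": [0, 0, 0.04], "spin": 0},
  {"xyz": [0, 0, 0.03], "spin": 0},
  {"xyz": [0, 0, 0.02], "spin": 0},
  {"xyz": [0, 0, 0.007], "spin": 0},
  {"xyz": [0, 0, 0], "spin": 0},
  {"xyz": [0, 0, 0], "spin": 0},
])

```text
time: 39.65
tool_pos: [612.3, -89.6, 24.7]
tcp_rot: [3.141, -0.0, -0.062]
contact_force: [-0.3, -0.9, -3.1]
grip_width: 12.0
finger_force: 30.0
```

```bash
python3 - <<'E'
from h import *
o,c,im=wristshot('w9')
for b in hole(im,c,17): print(b, tooloff(b[-1],o).round(1))
plan(611.2,-89.5,24.4,-0.062)
cv2.imwrite('pics/w9c.png',cv2.resize(im[70:260,220:420],None,fx=3,fy=3,interpolation=cv2.INTER_CUBIC))
E
```

```text
(np.float64(320.5), np.float64(176.7), 770, 32, 31, array([649.03049046, -91.29133936,  17.        ])) [36.7 -0.6  7.7]
shift [-0.01 -0.    0.  ] spin -0.0 tcp [612.4 -89.6  24.7] yaw -0.062 t 39.7 w 12.0 F [ 0.2  0.5 -2. ]
```

View pics/w9c.png

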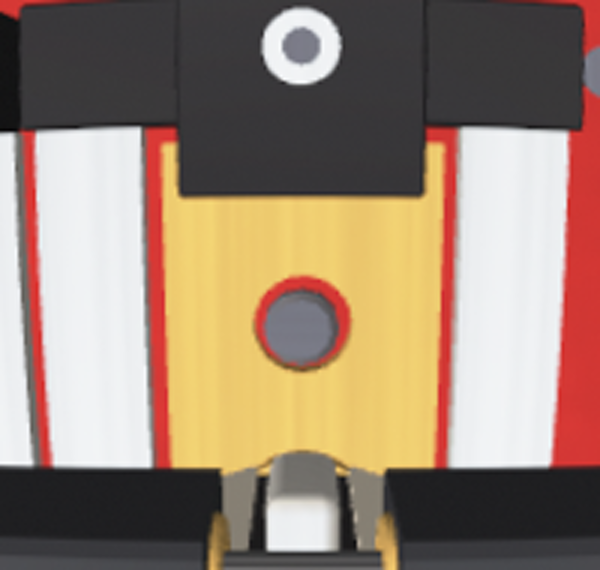

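The hole sits around the pin (302,322), with the nose under the clip and the plate down in the nest. Releasing and moving on to blanks 2 and 1. The picture allowance is used up, so from here I measure numerically.

>>> jog_arm([
  {"xyz": [0, 0, 0], "spin": 0},
  {"xyz": [0, 0, 0], "spin": 0},
  {"xyz": [0, 0, 0], "spin": 0},
  {"xyz": [0, 0, 0], "spin": 0},
  {"xyz": [0, 0, 0], "spin": 0},
  {"xyz": [0, 0, -0.3], "spin": 0},
  {"xyz": [0, 0, -0.5], "spin": 0},
  {"xyz": [0, 0, -0.5], "spin": 0},
  {"xyz": [0, 0, -0.5], "spin": 0},
  {"xyz": [0, 0, 0], "spin": 0},
], gripper=45)

```text
time: 40.95
tool_pos: [614.1, -90.0, 172.5]
tcp_rot: [3.14, -0.007, -0.062]
contact_force: [0.0, 0.6, -0.0]
grip_width: 41.3
finger_force: 0.0
```

>>> jog_arm([
  {"xyz": [-0.37, -0.23, 0], "spin": 0},
  {"xyz": [-0.37, -0.23, 0], "spin": 0},
  {"xyz": [-0.37, -0.23, 0], "spin": 0},
  {"xyz": [-0.37, -0.23, 0], "spin": 0},
  {"xyz": [-0.37, -0.23, 0], "spin": 0},
  {"xyz": [-0.37, -0.23, 0], "spin": 0},
  {"xyz": [-0.35, -0.21, 0], "spin": 0},
  {"xyz": [0, 0, 0], "spin": 0},
  {"xyz": [0, 0, 0], "spin": 0},
  {"xyz": [0, 0, 0], "spin": 0},
])

```text
time: 42.2
tool_pos: [415.6, 49.7, 168.4]
tcp_rot: [3.141, -0.0, -0.063]
contact_force: [-0.0, -0.3, 0.4]
grip_width: 41.4
finger_force: 0.0
```

```bash
cat >> h.py <<'E'
def plates(im,c,z,amin=1500,vmax=225,lo=(12,90,60),hi=(30,255,255)):
    "yellow plates -> world rect; wing point assuming wing side is -x"
    y=cv2.inRange(cv2.cvtColor(im,cv2.COLOR_BGR2HSV),lo,hi); y[vmax:]=0
    cs,_=cv2.findContours(y,cv2.RETR_CCOMP,cv2.CHAIN_APPROX_NONE)[:2]
    for k in cs:
        if cv2.contourArea(k)<amin: continue
        w=np.array([px2w(c,u,v,z,True)[:2] for u,v in k[:,0]],np.float32)
        (x,yy),(a,b),an=cv2.minAreaRect(w)
        if a<b: a,b,an=b,a,an+90
        an=np.radians((an+90)%180-90)
        e=np.array([np.cos(an),np.sin(an)])
        print('plate c',np.round((x,yy),1),'L,W',round(a,1),round(b,1),'yaw',round(an,3),'wing',(np.array([x,yy])-15*e).round(1),'v',k[:,0,1].min(),k[:,0,1].max(),'u',k[:,0,0].min(),k[:,0,0].max())
E
python3 - <<'E'
from h import *
o,c,im=wristshot('w10')
plates(im,c,23)
plan(463.8,19.4,145,-0.28)
for b in hole(im,c,23,320,140,139): print(b)
E
```

```text
plate c [ 491.4 -347.4] L,W 145.3 107.0 yaw -1.437 wing [ 489.4 -332.5] v 80 163 u 572 632
plate c [486.7  55.8] L,W 139.9 118.2 yaw 1.41 wing [484.3  41. ] v 55 181 u 244 386
shift [0.63 0.34 0.29] spin 2.17 tcp [415.6  49.7 168.4] yaw -0.063 t 42.2 w 41.4 F [0.1 0.3 0.1]
(np.float64(279.3), np.float64(129.4), 496, 20, 34, array([475.95422806,  86.87140018,  23.        ]))
(np.float64(348.8), np.float64(138.7), 478, 21, 34, array([462.28553739,  19.55610199,  23.        ]))
```

```bash
python3 - <<'E'
from h import *
im=np.load('pics/w10.npy');c=loadc('w10')
hsv=cv2.cvtColor(im,cv2.COLOR_BGR2HSV)
y=cv2.inRange(hsv,(12,90,60),(30,255,255));y[225:]=0;y[:,450:]=0
n,lab,st,ce=cv2.connectedComponentsWithStats(cv2.bitwise_not(y))
for i in range(1,n):
    if 60<st[i][4]<2000: print('blob',ce[i].round(1),st[i],px2w(c,*ce[i],23,True).round(1)[:2],px2w(c,*ce[i],18,True).round(1)[:2])
for k in (3,5,7,9):
    e=cv2.erode(y,np.ones((k,k)))
    cs=[q for q in cv2.findContours(e,cv2.RETR_EXTERNAL,cv2.CHAIN_APPROX_NONE)[0] if cv2.contourArea(q)>800]
    print(k,len(cs))
    if len(cs)>1:
        for q in cs:
            w=np.array([px2w(c,u,v,23,True)[:2] for u,v in q[:,0]],np.float32);r=cv2.minAreaRect(w);print(np.round(r[0],1),np.round(r[1],1),round(r[2],2))
        break
# row profile near junction
for v in (120,150,165,170,175,180):
    x=np.flatnonzero(np.diff(np.r_[0,(y[v]>0).astype(int),0]));print(v,x)
E
```

```text
blob [274.6  92.3] [266  84  18  18 259] [512.9  88.9] [513.4  89.6]
blob [355.2 100.7] [347  92  18  18 264] [499.4  11.3] [499.7  10.7]
blob [279.3 129.4] [270 113  20  34 496] [476.   86.9] [475.8  87.5]
blob [348.8 138.7] [339 122  21  34 478] [462.3  19.6] [461.9  19.1]
3 2
[478.5  17.2] [ 47.9 107.3] 73.64
[491.4  86.1] [107.1  47.2] 8.29
120 [255 270 286 307 326 377]
150 [262 313 319 340 354 370]
165 [266 302 315 366]
170 [267 279 314 365]
175 [334 364]
180 [357 363]
```

>>> jog_arm([
  {"xyz": [0.3, 0.15, 0.2], "spin": 0},
  {"xyz": [0.327, 0.165, 0.3], "spin": 0},
  {"xyz": [0, 0, 0.3], "spin": 0.75},
  {"xyz": [0, 0, 0.3], "spin": 0.75},
  {"xyz": [0, 0, 0.3], "spin": 0.725},
  {"xyz": [0, 0, 0.2], "spin": 0},
  {"xyz": [0, 0, 0.1], "spin": 0},
  {"xyz": [0, 0, 0.025], "spin": 0},
  {"xyz": [0, 0, 0], "spin": 0},
  {"xyz": [0, 0, 0], "spin": 0},
])

```text
time: 43.5
tool_pos: [463.9, 21.8, 31.2]
tcp_rot: [-3.141, -0.001, -0.285]
contact_force: [-0.3, -0.2, 0.5]
grip_width: 41.2
finger_force: 0.0
```

>>> jog_arm([
  {"xyz": [0, 0, 0], "spin": 0},
  {"xyz": [0, 0, 0], "spin": 0},
  {"xyz": [0, 0, 0], "spin": 0},
  {"xyz": [0, 0, 0], "spin": 0},
  {"xyz": [0, 0, 0], "spin": 0},
  {"xyz": [0, 0, 0], "spin": 0},
  {"xyz": [0, 0, 0], "spin": 0},
  {"xyz": [0, 0, 0], "spin": 0},
  {"xyz": [0, 0, 0], "spin": 0},
  {"xyz": [0, 0, 0], "spin": 0},
], gripper=0)

```text
time: 44.75
tool_pos: [463.4, 21.7, 30.7]
tcp_rot: [3.141, -0.0, -0.285]
contact_force: [-1.9, -3.1, 5.1]
grip_width: 12.1
finger_force: 30.0
```

```bash
python3 - <<'E'
from h import *
o,c,im=wristshot('w11')
for b in hole(im,c,o['tool_pos'][2]-7.4): print(b, tooloff(b[-1],o).round(1))
plan(464.1,21.4,30.4,-.2855)
E
```

```text
(np.float64(320.2), np.float64(173.9), 808, 33, 31, array([500.29741153,  11.84833961,  23.29357967])) [38.2 -0.9  7.4]
shift [0.01 0.   0.  ] spin 0.01 tcp [463.4  21.8  30.7] yaw -0.285 t 44.8 w 11.5 F [-2.5 -3.5  4.9]
```

>>> jog_arm([
  {"xyz": [0, 0, -0.04], "spin": 0},
  {"xyz": [0, 0, -0.04], "spin": 0},
  {"xyz": [0, 0, 0], "spin": 0},
  {"xyz": [0, 0, 0], "spin": -0.75},
  {"xyz": [0, 0, 0], "spin": -0.75},
  {"xyz": [0, 0, 0], "spin": -0.73},
  {"xyz": [0.1, 0.01, 0], "spin": 0},
  {"xyz": [0.2, 0.01, 0], "spin": 0},
  {"xyz": [0.2, 0.01, 0], "spin": 0},
  {"xyz": [0.1, 0, 0], "spin": 0},
])

```text
time: 46.05
tool_pos: [512.5, 16.4, 37.0]
tcp_rot: [3.142, -0.001, -0.063]
contact_force: [-0.2, -0.4, -2.4]
grip_width: 11.6
finger_force: 30.0
```

>>> jog_arm([
  {"xyz": [0, 0, 0.02], "spin": 0},
  {"xyz": [0, 0, 0.03], "spin": 0},
  {"xyz": [0.1, 0, 0], "spin": 0},
  {"xyz": [0.2, 0, 0], "spin": 0},
  {"xyz": [0.25, 0, 0], "spin": 0},
  {"xyz": [0.25, 0, 0], "spin": 0},
  {"xyz": [0.25, 0, 0], "spin": 0},
  {"xyz": [0.15, 0, 0], "spin": 0},
  {"xyz": [0, 0, 0], "spin": 0},
  {"xyz": [0, 0, 0], "spin": 0},
])

```text
time: 47.3
tool_pos: [606.2, 10.7, 32.8]
tcp_rot: [3.142, 0.001, -0.062]
contact_force: [-0.9, -0.2, -2.2]
grip_width: 11.7
finger_force: 30.0
```

```bash
cat >> h.py <<'E'
def pinscan(im,c,u0,v0,r=16):
    "mean of non-yellow non-red (grey pin) pixels inside the hole -> world at z=17; fits circle 14 mm"
    b,g,rd=[im[...,i].astype(int) for i in range(3)]
    m=((np.abs(rd-g)<25)&(np.abs(g-b)<35)&(rd<190)).astype(np.uint8)*255
    k=np.zeros_like(m);cv2.circle(k,(int(round(u0)),int(round(v0))),r-2,255,-1);m&=k
    ys,xs=np.nonzero(m); 
    if len(xs)<8: return None
    return len(xs),xs.min(),xs.max(),ys.min(),ys.max(),round(xs.mean(),1),round(ys.mean(),1),px2w(c,xs.mean(),ys.mean(),17,True).round(1)
E
python3 - <<'E'
from h import *
o,c,im=wristshot('w12')
for b in hole(im,c,o['tool_pos'][2]-7.7):
    print(b, tooloff(b[-1],o).round(1)); print(pinscan(im,c,b[0],b[1]))
plan(654.47-.998*38.2,8.58+2.4-.9,o['tool_pos'][2],-.062)
plates(im,c,o['tool_pos'][2]-7.7)
i8=np.load('pics/w8.npy');print('ref w8',pinscan(i8,loadc('w8'),320.5,176.7))
i9=np.load('pics/w9.npy');print('ref w9',pinscan(i9,loadc('w9'),320.5,176.7))
E
```

```text
(np.float64(320.3), np.float64(174.0), 781, 33, 31, array([644.35023067,   9.07707386,  25.05244022])) [38.2 -0.8  7.6]
(66, np.int64(313), np.int64(327), np.int64(160), np.int64(166), np.float64(319.9), np.float64(162.9), array([649.3,   9. ,  17. ]))
shift [ 0.13 -0.    0.  ] spin 0.0 tcp [606.2  10.7  32.9] yaw -0.062 t 47.4 w 11.7 F [ 0.7  0.2 -2.9]
plate c [646.1   9. ] L,W 61.2 50.2 yaw -0.058 wing [631.1   9.9] v 115 224 u 273 367
plate c [644.8 -85.5] L,W 72.7 49.8 yaw -0.063 wing [629.8 -84.6] v 101 224 u 438 515
plate c [ 761.9 -201.6] L,W 173.9 21.5 yaw -1.313 wing [ 758.  -187.1] v 0 24 u 510 639
ref w8 (90, np.int64(312), np.int64(328), np.int64(163), np.int64(170), np.float64(320.1), np.float64(166.7), array([643.3, -90.7,  17. ]))
ref w9 (451, np.int64(309), np.int64(332), np.int64(167), np.int64(191), np.float64(320.0), np.float64(178.5), array([648.1, -91. ,  17. ]))
```

>>> jog_arm([
  {"xyz": [0.06, 0, 0], "spin": 0},
  {"xyz": [0.065, 0, 0], "spin": 0},
  {"xyz": [0, 0, 0], "spin": 0},
  {"xyz": [0, 0, 0], "spin": 0},
  {"xyz": [0, 0, 0.04], "spin": 0},
  {"xyz": [0, 0, 0.03], "spin": 0},
  {"xyz": [0, 0, 0.02], "spin": 0},
  {"xyz": [0, 0, 0.011], "spin": 0},
  {"xyz": [0, 0, 0], "spin": 0},
  {"xyz": [0, 0, 0], "spin": 0},
])

```text
time: 48.6
tool_pos: [617.1, 10.0, 25.0]
tcp_rot: [3.141, -0.0, -0.062]
contact_force: [0.1, -0.6, -0.7]
grip_width: 11.7
finger_force: 30.0
```

```bash
python3 - <<'E'
from h import *
o,c,im=wristshot('w13')
for b in hole(im,c,o['tool_pos'][2]-7.7):
    print(b); print(pinscan(im,c,b[0],b[1]))
plan(654.47-.998*38.2,8.58+2.4-.9,24.7,-.062)
E
```

```text
(np.float64(320.3), np.float64(173.9), 779, 33, 31, array([655.31927138,   8.31644061,  17.29788828]))
(445, np.int64(308), np.int64(331), np.int64(164), np.int64(187), np.float64(319.4), np.float64(175.7), array([654.3,   8.8,  17. ]))
shift [-0.01 -0.    0.  ] spin 0.0 tcp [617.1  10.   25. ] yaw -0.062 t 48.6 w 11.6 F [ 0.4  0.7 -2.7]
```

>>> jog_arm([
  {"xyz": [0, 0, 0], "spin": 0},
  {"xyz": [0, 0, 0], "spin": 0},
  {"xyz": [0, 0, 0], "spin": 0},
  {"xyz": [0, 0, 0], "spin": 0},
  {"xyz": [0, 0, 0], "spin": 0},
  {"xyz": [0, 0, -0.3], "spin": 0},
  {"xyz": [0, 0, -0.5], "spin": 0},
  {"xyz": [0, 0, -0.5], "spin": 0},
  {"xyz": [0, 0, -0.5], "spin": 0},
  {"xyz": [0, 0, 0], "spin": 0},
], gripper=45)

```text
time: 49.9
tool_pos: [618.9, 9.8, 172.8]
tcp_rot: [3.141, -0.007, -0.062]
contact_force: [0.0, -0.1, 0.5]
grip_width: 41.3
finger_force: 0.0
```

>>> jog_arm([
  {"xyz": [-0.35, -0.096, 0], "spin": 0},
  {"xyz": [-0.35, -0.096, 0], "spin": 0},
  {"xyz": [-0.35, -0.096, 0], "spin": 0},
  {"xyz": [-0.35, -0.096, 0], "spin": 0},
  {"xyz": [-0.35, -0.096, 0], "spin": 0},
  {"xyz": [-0.35, -0.096, 0], "spin": 0},
  {"xyz": [-0.35, -0.096, 0], "spin": 0},
  {"xyz": [0, 0, 0], "spin": 0},
  {"xyz": [0, 0, 0], "spin": 0},
  {"xyz": [0, 0, 0], "spin": 0},
])

```text
time: 51.15
tool_pos: [425.5, 75.5, 168.7]
tcp_rot: [3.141, -0.0, -0.062]
contact_force: [-0.7, -0.8, 0.7]
grip_width: 41.7
finger_force: 0.0
```

```bash
python3 - <<'E'
from h import *
o,c,im=wristshot('w14')
plates(im,c,23)
plan(476.6,83.9,30.4,.1447)
E
```

```text
plate c [ 491.9 -346.9] L,W 143.0 107.1 yaw -1.44 wing [ 489.9 -332. ] v 89 169 u 585 638
plate c [491.8  86.8] L,W 109.5 49.4 yaw 0.127 wing [476.9  84.9] v 63 180 u 270 340
plate c [595.7  13. ] L,W 49.5 41.1 yaw 1.521 wing [595.  -2.] v 0 36 u 349 398
shift [ 0.63 -0.15  1.73] spin -2.07 tcp [425.4  75.4 168.7] yaw -0.062 t 51.2 w 41.4 F [0.6 0.2 0.5]
```

>>> jog_arm([
  {"xyz": [0.3, -0.08, 0.2], "spin": 0},
  {"xyz": [0.335, -0.08, 0.3], "spin": 0},
  {"xyz": [0, 0, 0.3], "spin": -0.63},
  {"xyz": [0, 0, 0.3], "spin": -0.63},
  {"xyz": [0, 0, 0.3], "spin": -0.63},
  {"xyz": [0, 0, 0.2], "spin": 0},
  {"xyz": [0, 0, 0.1], "spin": 0},
  {"xyz": [0, 0, 0.03], "spin": 0},
  {"xyz": [0, 0, 0], "spin": 0},
  {"xyz": [0, 0, 0], "spin": 0},
])

```text
time: 52.45
tool_pos: [476.7, 85.4, 31.1]
tcp_rot: [3.141, -0.001, 0.127]
contact_force: [0.4, -0.3, -0.5]
grip_width: 41.4
finger_force: 0.0
```

>>> jog_arm([
  {"xyz": [0, 0, 0], "spin": 0},
  {"xyz": [0, 0, 0], "spin": 0},
  {"xyz": [0, 0, 0], "spin": 0},
  {"xyz": [0, 0, 0], "spin": 0},
  {"xyz": [0, 0, 0], "spin": 0},
  {"xyz": [0, 0, 0], "spin": 0},
  {"xyz": [0, 0, 0], "spin": 0},
  {"xyz": [0, 0, 0], "spin": 0},
  {"xyz": [0, 0, 0], "spin": 0},
  {"xyz": [0, 0, 0], "spin": 0},
], gripper=0)

```text
time: 53.7
tool_pos: [476.3, 85.3, 30.6]
tcp_rot: [3.141, -0.0, 0.127]
contact_force: [-0.5, -2.2, 2.3]
grip_width: 12.2
finger_force: 30.0
```

```bash
python3 - <<'E'
from h import *
o,c,im=wristshot('w15')
for b in hole(im,c,23): print(b, tooloff(b[-1],o).round(1))
plan(660.67-.998*47,108.4+.062*47,o['tool_pos'][2],-.062)
E
```

```text
(np.float64(320.5), np.float64(174.2), 804, 32, 31, array([514.12690904,  90.62158025,  23.        ])) [38.2 -0.5  7.6]
shift [ 1.75 -0.1  -0.  ] spin 1.89 tcp [476.2  85.3  30.6] yaw 0.127 t 53.8 w 11.7 F [-0.2 -1.3  3.9]
```

>>> jog_arm([
  {"xyz": [0, 0, -0.02], "spin": 0},
  {"xyz": [0, 0, -0.013], "spin": 0},
  {"xyz": [0, 0, 0], "spin": 0.63},
  {"xyz": [0, 0, 0], "spin": 0.63},
  {"xyz": [0, 0, 0], "spin": 0.63},
  {"xyz": [0, -0.15, 0], "spin": 0},
  {"xyz": [0, -0.174, 0], "spin": 0},
  {"xyz": [0.1, -0.1, 0], "spin": 0},
  {"xyz": [0.2, 0, 0], "spin": 0},
  {"xyz": [0.2, 0, 0], "spin": 0},
])

```text
time: 55.0
tool_pos: [519.2, 117.5, 33.2]
tcp_rot: [3.142, -0.001, -0.06]
contact_force: [0.2, 0.0, -2.5]
grip_width: 11.8
finger_force: 30.0
```

>>> jog_arm([
  {"xyz": [0.2, 0, 0], "spin": 0},
  {"xyz": [0.25, 0, 0], "spin": 0},
  {"xyz": [0.25, 0, 0], "spin": 0},
  {"xyz": [0.25, 0, 0], "spin": 0},
  {"xyz": [0.15, 0, 0], "spin": 0},
  {"xyz": [0.094, 0, 0], "spin": 0},
  {"xyz": [0, 0, 0], "spin": 0},
  {"xyz": [0, 0, 0], "spin": 0},
  {"xyz": [0, 0, 0], "spin": 0},
  {"xyz": [0, 0, 0], "spin": 0},
])

```text
time: 56.25
tool_pos: [613.4, 110.9, 33.3]
tcp_rot: [3.141, 0.0, -0.062]
contact_force: [0.0, 0.0, -3.2]
grip_width: 11.9
finger_force: 30.0
```

```bash
python3 - <<'E'
from h import *
o,c,im=wristshot('w16')
for b in hole(im,c,o['tool_pos'][2]-7.6):
    print(b, tooloff(b[-1],o).round(1)); print(pinscan(im,c,b[0],b[1]))
plan(660.67-.998*38.2,108.4+2.4-.5,24.6,-.062)
plates(im,c,o['tool_pos'][2]-7.6)
E
```

```text
(np.float64(320.6), np.float64(174.4), 773, 32, 31, array([651.34285786, 109.11952215,  25.68031717])) [38.  -0.6  7.6]
(89, np.int64(313), np.int64(329), np.int64(160), np.int64(167), np.float64(320.7), np.float64(163.6), array([656. , 108.7,  17. ]))
shift [0.11 0.   0.11] spin 0.0 tcp [613.4 110.9  33.3] yaw -0.062 t 56.3 w 12.2 F [-0.5 -0.3 -3.6]
plate c [643.9 -79.8] L,W 75.4 50.1 yaw -0.063 wing [629.  -78.8] v 119 224 u 554 605
plate c [653.3 109. ] L,W 61.0 50.2 yaw -0.062 wing [638.3 109.9] v 115 224 u 274 367
plate c [651.6  14.4] L,W 71.9 49.6 yaw -0.06 wing [636.6  15.3] v 103 224 u 438 515
plate c [715.9 307.8] L,W 68.0 49.5 yaw 1.437 wing [713.9 293. ] v 83 145 u 20 71
plate c [ 767.3 -144.8] L,W 92.8 44.7 yaw -1.288 wing [ 763.1 -130.4] v 0 50 u 592 639
```

Centred; moving the last 9 mm and lowering.

>>> jog_arm([
  {"xyz": [0.055, 0, 0], "spin": 0},
  {"xyz": [0.055, 0, 0], "spin": 0},
  {"xyz": [0, 0, 0], "spin": 0},
  {"xyz": [0, 0, 0], "spin": 0},
  {"xyz": [0, 0, 0.04], "spin": 0},
  {"xyz": [0, 0, 0.035], "spin": 0},
  {"xyz": [0, 0, 0.02], "spin": 0},
  {"xyz": [0, 0, 0.012], "spin": 0},
  {"xyz": [0, 0, 0], "spin": 0},
  {"xyz": [0, 0, 0], "spin": 0},
])

```text
time: 57.55
tool_pos: [622.5, 110.3, 24.7]
tcp_rot: [3.142, -0.0, -0.062]
contact_force: [-0.4, -0.2, -2.7]
grip_width: 11.8
finger_force: 30.0
```

```bash
python3 - <<'E'
from h import *
o,c,im=wristshot('w17')
for b in hole(im,c,o['tool_pos'][2]-7.6):
    print(b); print(pinscan(im,c,b[0],b[1]))
plan(660.67-.998*38.2,108.4+2.4-.5,24.6,-.062)
E
```

```text
(np.float64(320.6), np.float64(174.4), 773, 32, 31, array([660.42857365, 108.54130346,  17.06075524]))
(454, np.int64(309), np.int64(332), np.int64(163), np.int64(186), np.float64(320.3), np.float64(174.2), array([660.5, 108.7,  17. ]))
shift [0. 0. 0.] spin 0.0 tcp [622.4 110.3  24.7] yaw -0.062 t 57.6 w 11.6 F [-0.3  0.3 -3.1]
```

Pin and hole coincide in nest 1. Releasing and going to view the depth unit.

>>> jog_arm([
  {"xyz": [0, 0, 0], "spin": 0},
  {"xyz": [0, 0, 0], "spin": 0},
  {"xyz": [0, 0, 0], "spin": 0},
  {"xyz": [0, 0, 0], "spin": 0},
  {"xyz": [0, 0, 0], "spin": 0},
  {"xyz": [0, 0, -0.3], "spin": 0},
  {"xyz": [0, 0, -0.5], "spin": 0},
  {"xyz": [0, 0, -0.5], "spin": 0},
  {"xyz": [0, 0, -0.5], "spin": 0},
  {"xyz": [0, 0, 0], "spin": 0},
], gripper=45)

```text
time: 58.85
tool_pos: [624.3, 110.5, 172.6]
tcp_rot: [-3.141, -0.008, -0.062]
contact_force: [0.7, -0.2, 0.2]
grip_width: 41.1
finger_force: 0.0
```

>>> jog_arm([
  {"xyz": [-0.344, -0.351, 0], "spin": 0},
  {"xyz": [-0.344, -0.351, 0], "spin": 0},
  {"xyz": [-0.344, -0.351, 0], "spin": 0},
  {"xyz": [-0.344, -0.351, 0], "spin": 0},
  {"xyz": [-0.344, -0.351, 0], "spin": 0},
  {"xyz": [-0.344, -0.351, 0], "spin": 0},
  {"xyz": [-0.344, -0.351, 0], "spin": 0},
  {"xyz": [-0.344, -0.351, 0], "spin": 0},
  {"xyz": [0, 0, 0], "spin": -0.8},
  {"xyz": [0, 0, 0], "spin": -0.8},
], gripper=80)

```text
time: 60.1
tool_pos: [415.5, 348.3, 167.6]
tcp_rot: [3.141, 0.002, 0.102]
contact_force: [0.6, 0.6, 0.1]
grip_width: 73.7
finger_force: 0.0
```

>>> jog_arm([
  {"xyz": [0, 0, 0], "spin": -0.7},
  {"xyz": [0, 0, 0], "spin": 0},
  {"xyz": [0, 0, 0], "spin": 0},
  {"xyz": [0, 0, 0], "spin": 0},
  {"xyz": [0, 0, 0], "spin": 0},
  {"xyz": [0, 0, 0], "spin": 0},
  {"xyz": [0, 0, 0], "spin": 0},
  {"xyz": [0, 0, 0], "spin": 0},
  {"xyz": [0, 0, 0], "spin": 0},
  {"xyz": [0, 0, 0], "spin": 0},
])

```text
time: 61.35
tool_pos: [416.5, 348.1, 168.6]
tcp_rot: [3.142, -0.0, 0.168]
contact_force: [0.0, -0.3, -0.1]
grip_width: 73.5
finger_force: 0.0
```

```bash
cat >> h.py <<'E'
def dial(im,c,D,zd=48.5):
    "polar unwrap about dial centre D(world): dark pointer and red mark angles (world)"
    b,g,r=[im[...,i].astype(float) for i in range(3)]
    th=np.radians(np.arange(-180,180,.25))
    def samp(ch,rad):
        P=np.array([w2px(c,(D[0]+rad*np.cos(t),D[1]+rad*np.sin(t),zd),True) for t in th],np.float32)
        return cv2.remap(ch.astype(np.float32),P[:,0][None],P[:,1][None],cv2.INTER_LINEAR)[0]
    gray=(b+g+r)/3
    dk=np.mean([samp(gray,q) for q in range(16,33,2)],0)
    rd=np.mean([samp(r-g,q) for q in (38,40,42,44)],0)
    i=dk.argmin();w=np.clip(dk[i]+ (np.median(dk)-dk[i])*.5-dk,0,None);s=np.abs(np.angle(np.exp(1j*(th-th[i]))))<.25
    pa=th[i]+(w*s*np.angle(np.exp(1j*(th-th[i])))).sum()/(w*s).sum()
    j=rd.argmax();w2=np.clip(rd-rd[j]*.5,0,None);s=np.abs(np.angle(np.exp(1j*(th-th[j]))))<.25
    ia=th[j]+(w2*s*np.angle(np.exp(1j*(th-th[j])))).sum()/(w2*s).sum()
    return pa,ia,dk[i],np.median(dk),rd[j]
E
python3 - <<'E'
from h import *
o,c,im=wristshot('w18');print(o['tool_pos'].round(1),o['tcp_rot'].round(3))
g=cv2.cvtColor(im,cv2.COLOR_BGR2GRAY)
for n,p in [("dial",(465.8,356.4,48.5)),("knobtop",(552,370.8,78))]: print(n,w2px(c,p,True).round(1))
# white dial face
hsv=cv2.cvtColor(im,cv2.COLOR_BGR2HSV);m=cv2.inRange(hsv,(0,0,205),(180,40,255));m[225:]=0
cs=[k for k in cv2.findContours(m,cv2.RETR_EXTERNAL,cv2.CHAIN_APPROX_NONE)[0] if cv2.contourArea(k)>1500]
for k in cs:
    w=np.array([px2w(c,u,v,47,True)[:2] for u,v in k[:,0]],np.float32);print('white',cv2.minEnclosingCircle(w),cv2.fitEllipse(w),cv2.boundingRect(k))
h=cv2.HoughCircles(cv2.medianBlur(g,5),cv2.HOUGH_GRADIENT,1,30,param1=100,param2=20,minRadius=12,maxRadius=40)
for q in h[0][:8]: print('circ',q,px2w(c,q[0],q[1],78,True).round(1),im[int(q[1]),int(q[0])])
print(dial(im,c,(465.8,356.4)))
E
```

```text
[416.5 348.1 168.6] [ 3.142 -0.     0.168]
dial [321.1 138.8]
knobtop [321.5  34.5]
white ((464.9408264160156, 356.8595275878906), 49.37656021118164) ((464.5008544921875, 356.3504333496094), (95.48725891113281, 98.11543273925781), 42.8359489440918) (267, 86, 108, 107)
white ((563.2122802734375, 375.5597229003906), 22.229454040527344) ((562.4291381835938, 375.2850646972656), (41.4792366027832, 42.669734954833984), 116.28761291503906) (294, 11, 49, 44)
white ((523.0684814453125, 64.610107421875), 176.6873321533203) ((525.1173095703125, 66.3182373046875), (250.478759765625, 309.8476867675781), 179.23606872558594) (459, 0, 181, 225)
circ [318.5  40.5  27.3] [546.5 372.3  78. ] [228 220 221]
circ [426.5 267.5  34.9] [369.5 239.7  78. ] [149 150 153]
circ [ 94.5 274.5  35. ] [287.3 587.7  78. ] [ 93 102 108]
circ [560.5  56.5  37.2] [602.7 138.1  78. ] [217 215 212]
circ [ 29.5 295.5  33.3] [201.9 744.8  78. ] [25 23 23]
circ [532.5 264.5  27.7] [384.3 110.   78. ] [66 62 61]
circ [592.5 281.5  35. ] [367.1 -23.2  78. ] [62 58 59]
circ [148.5 104.5  13.8] [477.9 512.7  78. ] [90 94 96]
(np.float64(-0.08481136638750525), np.float64(0.7848911172354248), np.float32(79.3295), np.float32(253.0), np.float32(178.271))
```

```bash
python3 - <<'E'
from h import *
im=np.load('pics/w18.npy');c=loadc('w18')
hsv=cv2.cvtColor(im,cv2.COLOR_BGR2HSV);m=cv2.inRange(hsv,(0,0,205),(180,40,255));m[225:]=0
for k in cv2.findContours(m,cv2.RETR_EXTERNAL,cv2.CHAIN_APPROX_NONE)[0]:
    if 1000<cv2.contourArea(k)<4000:
        w=np.array([px2w(c,u,v,78,True)[:2] for u,v in k[:,0]],np.float32);e=cv2.minEnclosingCircle(w);print(e,cv2.fitEllipse(w))
D=np.array([464.9,356.7])
pa,ia,*_=dial(im,c,D);print(pa,ia,'diff',ia-pa,'knob turn',4*(ia-pa))
kd=np.array(cv2.fitEllipse(w)[0])-D if 0 else None
plan(552.5,371.5,110,-0.6)
E
```

```text
((554.4212646484375, 373.84222412109375), 19.764842987060547) ((553.7249145507812, 373.59796142578125), (36.88023376464844, 37.938743591308594), 116.28744506835938)
-0.09346362340919906 0.7652701214749092 diff 0.8587337448841084 knob turn 3.4349349795364335
shift [ 1.73 -0.    0.73] spin 7.68 tcp [416.5 348.1 168.6] yaw 0.168 t 61.4 w 73.9 F [-1.2 -0.1  0.6]
```

>>> jog_arm([
  {"xyz": [0.35, -0.005, 0], "spin": 0},
  {"xyz": [0.35, -0.005, 0], "spin": 0},
  {"xyz": [0.35, -0.005, 0], "spin": 0},
  {"xyz": [0.35, -0.005, 0], "spin": 0},
  {"xyz": [0.344, -0.003, 0], "spin": 0},
  {"xyz": [0, 0, 0.1], "spin": 0.9},
  {"xyz": [0, 0, 0.1], "spin": 0.9},
  {"xyz": [0, 0, 0.1], "spin": 0.9},
  {"xyz": [0, 0, 0.1], "spin": 0.9},
  {"xyz": [0, 0, 0.1], "spin": 0.9},
], gripper=80)

```text
time: 62.65
tool_pos: [553.7, 373.3, 128.2]
tcp_rot: [3.141, 0.0, -0.285]
contact_force: [-0.5, 0.4, -0.1]
grip_width: 73.3
finger_force: 0.0
```

>>> jog_arm([
  {"xyz": [0, 0, 0.1], "spin": 0.9},
  {"xyz": [0, 0, 0.1], "spin": 0.9},
  {"xyz": [0, 0, 0], "spin": 0.9},
  {"xyz": [0, 0, 0], "spin": 0},
  {"xyz": [0, 0, 0], "spin": 0},
  {"xyz": [0, 0, 0], "spin": 0},
  {"xyz": [0, 0, 0], "spin": 0},
  {"xyz": [0, 0, 0], "spin": 0},
  {"xyz": [0, 0, 0], "spin": 0},
  {"xyz": [0, 0, 0], "spin": 0},
])

```text
time: 63.9
tool_pos: [553.7, 373.3, 112.6]
tcp_rot: [3.142, -0.0, -0.552]
contact_force: [-0.1, -0.9, -0.6]
grip_width: 73.0
finger_force: 0.0
```

```bash
python3 - <<'E'
from h import *
plan(553.7,373.2,56,-0.55); print(bot.get_obs()['joint_positions'].round(2))
E
```

```text
shift [0.   0.   0.71] spin -0.02 tcp [553.7 373.3 112.6] yaw -0.552 t 63.9 w 73.0 F [-0.1 -0.9 -0.6]
[ 0.48  0.7   1.24 -0.    1.2   2.6 ]
```

>>> jog_arm([
  {"xyz": [0, 0, 0.2], "spin": 0},
  {"xyz": [0, 0, 0.2], "spin": 0},
  {"xyz": [0, 0, 0.15], "spin": 0},
  {"xyz": [0, 0, 0.1], "spin": 0},
  {"xyz": [0, 0, 0.05], "spin": 0},
  {"xyz": [0, 0, 0], "spin": 0},
  {"xyz": [0, 0, 0], "spin": 0},
  {"xyz": [0, 0, 0], "spin": 0},
  {"xyz": [0, 0, 0], "spin": 0},
  {"xyz": [0, 0, 0], "spin": 0},
])

```text
time: 65.15
tool_pos: [553.7, 373.3, 56.7]
tcp_rot: [-3.141, -0.0, -0.552]
contact_force: [-0.2, -0.3, 0.5]
grip_width: 73.4
finger_force: 0.0
```

>>> jog_arm([
  {"xyz": [0, 0, 0], "spin": 0},
  {"xyz": [0, 0, 0], "spin": 0},
  {"xyz": [0, 0, 0], "spin": 0},
  {"xyz": [0, 0, 0], "spin": 0},
  {"xyz": [0, 0, 0], "spin": 0},
  {"xyz": [0, 0, 0], "spin": 0},
  {"xyz": [0, 0, 0], "spin": 0},
  {"xyz": [0, 0, 0], "spin": 0},
  {"xyz": [0, 0, 0], "spin": 0},
  {"xyz": [0, 0, 0], "spin": 0},
], gripper=0)

```text
time: 66.4
tool_pos: [553.2, 372.5, 56.5]
tcp_rot: [3.14, 0.0, -0.552]
contact_force: [-3.4, -4.7, 2.9]
grip_width: 39.6
finger_force: 30.0
```

>>> jog_arm([
  {"xyz": [0, 0.012, 0], "spin": 0},
  {"xyz": [0, 0, 0], "spin": -0.7},
  {"xyz": [0, 0, 0], "spin": -0.9},
  {"xyz": [0, 0, 0], "spin": -0.9},
  {"xyz": [0, 0, 0], "spin": -0.9},
  {"xyz": [0, 0, 0], "spin": -0.9},
  {"xyz": [0, 0, 0], "spin": -0.9},
  {"xyz": [0, 0, 0], "spin": -0.9},
  {"xyz": [0, 0, 0], "spin": -0.9},
  {"xyz": [0, 0, 0], "spin": -0.9},
])

```text
time: 67.65
tool_pos: [553.3, 372.7, 56.5]
tcp_rot: [-3.141, -0.0, 0.241]
contact_force: [-0.8, -0.2, 0.0]
grip_width: 39.3
finger_force: 30.0
```

Forces are low and the knob follows. Continuing to about 2.75 rad.

>>> jog_arm([
  {"xyz": [0, 0, 0], "spin": -0.9},
  {"xyz": [0, 0, 0], "spin": -0.9},
  {"xyz": [0, 0, 0], "spin": -0.9},
  {"xyz": [0, 0, 0], "spin": -0.9},
  {"xyz": [0, 0, 0], "spin": -0.9},
  {"xyz": [0, 0, 0], "spin": -0.9},
  {"xyz": [0, 0, 0], "spin": -0.9},
  {"xyz": [0, 0, 0], "spin": -0.9},
  {"xyz": [0, 0, 0], "spin": -0.9},
  {"xyz": [0, 0, 0], "spin": -0.9},
])

```text
time: 68.9
tool_pos: [553.1, 373.0, 56.5]
tcp_rot: [-3.141, -0.001, 1.141]
contact_force: [-1.1, 0.4, 1.0]
grip_width: 39.0
finger_force: 30.0
```

>>> jog_arm([
  {"xyz": [0, 0, 0], "spin": -0.9},
  {"xyz": [0, 0, 0], "spin": -0.9},
  {"xyz": [0, 0, 0], "spin": -0.9},
  {"xyz": [0, 0, 0], "spin": -0.9},
  {"xyz": [0, 0, 0], "spin": -0.9},
  {"xyz": [0, 0, 0], "spin": -0.9},
  {"xyz": [0, 0, 0], "spin": -0.9},
  {"xyz": [0, 0, 0], "spin": -0.9},
  {"xyz": [0, 0, 0], "spin": -0.9},
  {"xyz": [0, 0, 0], "spin": -0.9},
])

```text
time: 70.15
tool_pos: [552.8, 373.1, 56.5]
tcp_rot: [-3.141, -0.001, 2.041]
contact_force: [-2.5, 0.5, 1.1]
grip_width: 39.0
finger_force: 30.0
```

>>> jog_arm([
  {"xyz": [0, 0, 0], "spin": -0.9},
  {"xyz": [0, 0, 0], "spin": -0.9},
  {"xyz": [0, 0, 0], "spin": -0.9},
  {"xyz": [0, 0, 0], "spin": -0.8},
  {"xyz": [0, 0, 0], "spin": 0},
  {"xyz": [0, 0, 0], "spin": 0},
  {"xyz": [0, 0, 0], "spin": 0},
  {"xyz": [0, 0, 0], "spin": 0},
  {"xyz": [0, 0, 0], "spin": 0},
  {"xyz": [0, 0, 0], "spin": 0},
])

```text
time: 71.4
tool_pos: [552.7, 372.9, 56.5]
tcp_rot: [-3.141, -0.001, 2.388]
contact_force: [-4.9, 1.4, 1.7]
grip_width: 39.5
finger_force: 30.0
```

```bash
python3 - <<'E'
from h import *
o,c,im=wristshot('w19');print(o['tool_pos'],o['tcp_rot'],o['contact_force'])
D=np.array([464.9,356.7])
print(w2px(c,(*D,48.5),True))
hsv=cv2.cvtColor(im,cv2.COLOR_BGR2HSV);m=cv2.inRange(hsv,(0,0,190),(180,40,255));m[225:]=0
for k in cv2.findContours(m,cv2.RETR_EXTERNAL,cv2.CHAIN_APPROX_NONE)[0]:
    if cv2.contourArea(k)>2500:
        w=np.array([px2w(c,u,v,47,True)[:2] for u,v in k[:,0]],np.float32);print(cv2.minEnclosingCircle(w),cv2.fitEllipse(w),cv2.boundingRect(k))
for d in (D,D+[-1,0],D+[0,1]): print(dial(im,c,d))
E
```

```text
[552.68316109 372.89173509  56.51324143] [-3.14134525e+00 -9.01145052e-04  2.38750043e+00] [-4.85728365  1.37071024  1.67620527]
[192.56207493 149.00218926]
((465.04461669921875, 357.19512939453125), 48.84518814086914) ((463.7817077636719, 357.2728576660156), (94.73979949951172, 95.56673431396484), 158.39828491210938) (127, 64, 151, 161)
(np.float64(0.6386633235636966), np.float64(0.7712218592334542), np.float32(35.89222), np.float32(239.56445), np.float32(165.80908))
(np.float64(0.614114911081244), np.float64(0.7548376676115567), np.float32(36.450237), np.float32(239.54132), np.float32(165.85596))
(np.float64(0.6054934148508828), np.float64(0.7537794425889042), np.float32(37.396374), np.float32(239.55368), np.float32(165.84326))
```

>>> jog_arm([
  {"xyz": [0, 0, 0], "spin": -0.8},
  {"xyz": [0, 0, 0], "spin": -0.9},
  {"xyz": [0, 0, 0], "spin": -0.9},
  {"xyz": [0, 0, 0], "spin": -0.9},
  {"xyz": [0, 0, 0], "spin": -0.9},
  {"xyz": [0, 0, 0], "spin": -0.4},
  {"xyz": [0, 0, 0], "spin": 0},
  {"xyz": [0, 0, 0], "spin": 0},
  {"xyz": [0, 0, 0], "spin": 0},
  {"xyz": [0, 0, 0], "spin": 0},
])

```text
time: 72.7
tool_pos: [552.6, 372.8, 56.5]
tcp_rot: [-3.142, -0.001, 2.868]
contact_force: [-5.6, 0.9, 2.9]
grip_width: 39.5
finger_force: 30.0
```

```bash
python3 - <<'E'
from h import *
o,c,im=wristshot('w20');print(o['tool_pos'],o['tcp_rot'],o['contact_force'])
D=np.array([464.9,356.7])
hsv=cv2.cvtColor(im,cv2.COLOR_BGR2HSV);m=cv2.inRange(hsv,(0,0,190),(180,40,255));m[225:]=0
for k in cv2.findContours(m,cv2.RETR_EXTERNAL,cv2.CHAIN_APPROX_NONE)[0]:
    if cv2.contourArea(k)>2500:
        w=np.array([px2w(c,u,v,47,True)[:2] for u,v in k[:,0]],np.float32);print(cv2.minEnclosingCircle(w),cv2.boundingRect(k))
for d in (D,D+[-1,0],D+[1,0],D+[0,1],D+[0,-1]): r=dial(im,c,d);print(np.round(r,4),r[1]-r[0])
# line fit: pointer pixels in world, extrapolated to the mark
b,g,r=[im[...,i].astype(int) for i in range(3)]
def pts(mask,lo,hi):
    v,u=np.nonzero(mask);P=np.array([px2w(c,x,y,48.5,True)[:2] for x,y in zip(u,v)]);d=P-D;q=np.hypot(*d.T);return P[(q>lo)&(q<hi)]
y=np.zeros_like(b,bool);y[60:225,100:480]=1
a=pts(((b+g+r)<270)&y&(abs(r-b)<40),0,34);e=pts((r-g>60)&(r-b>60)&y,30,50)
print(len(a),len(e))
ln=cv2.fitLine(a.astype(np.float32),cv2.DIST_HUBER,0,.01,.01).ravel();em=e.mean(0);n=np.array([-ln[1],ln[0]])
s=np.sign((em-ln[2:])@ln[:2]);n=n*s
print('line ang',np.arctan2(ln[1]*s,ln[0]*s),'mark off-line mm (anticlockwise +)',(em-ln[2:])@n,'mark at',em)
E
```

```text
[552.57479376 372.81512106  56.52908064] [-3.14151315e+00 -1.06856639e-03  2.86767457e+00] [-5.58517489  0.86087561  2.86909151]
((455.85113525390625, 152.6293487548828), 74.56632232666016) (0, 114, 86, 111)
((465.1998596191406, 356.94793701171875), 48.89147186279297) (169, 13, 169, 172)
[  0.7582   0.7683  36.7897 239.5841 165.    ] 0.010043569567240174
[  0.7306   0.7517  37.7893 239.5683 165.062 ] 0.021086146973592124
[  0.7857   0.7859  37.075  239.6191 164.7241] 0.00021982970117651046
[  0.7293   0.7516  37.7831 239.6089 164.8179] 0.02229627756709507
[  0.7867   0.7861  37.4214 239.6091 165.1138] -0.0006114339609549768
424 176
line ang 0.7569706686084584 mark off-line mm (anticlockwise +) 0.4474918856135387 mark at [495.54074474 386.31855218]
```

>>> jog_arm([
  {"xyz": [0, 0, 0], "spin": -0.42},
  {"xyz": [0, 0, 0], "spin": 0},
  {"xyz": [0, 0, 0], "spin": 0},
  {"xyz": [0, 0, 0], "spin": 0},
  {"xyz": [0, 0, 0], "spin": 0},
  {"xyz": [0, 0, 0], "spin": 0},
  {"xyz": [0, 0, 0], "spin": 0},
  {"xyz": [0, 0, 0], "spin": 0},
  {"xyz": [0, 0, 0], "spin": 0},
  {"xyz": [0, 0, 0], "spin": 0},
])

```text
time: 74.0
tool_pos: [552.6, 372.8, 56.5]
tcp_rot: [-3.142, -0.001, 2.91]
contact_force: [-5.8, 0.2, 1.4]
grip_width: 39.3
finger_force: 30.0
```

>>> jog_arm([
  {"xyz": [0, 0, 0], "spin": 0},
  {"xyz": [0, 0, 0], "spin": 0},
  {"xyz": [0, 0, 0], "spin": 0},
  {"xyz": [0, 0, 0], "spin": 0},
  {"xyz": [0, 0, 0], "spin": 0},
  {"xyz": [0, 0, 0], "spin": 0},
  {"xyz": [0, 0, -0.2], "spin": 0},
  {"xyz": [0, 0, -0.4], "spin": 0},
  {"xyz": [0, 0, -0.4], "spin": 0},
  {"xyz": [0, 0, 0], "spin": 0},
], gripper=80)

```text
time: 75.25
tool_pos: [554.9, 373.4, 141.0]
tcp_rot: [3.137, 0.006, 2.91]
contact_force: [0.5, 0.2, -0.6]
grip_width: 74.0
finger_force: 0.0
```

```bash
python3 - <<'E'
from h import *
for _ in range(3): bot.capture('wrist')
o,c,im=wristshot('w21');print(o['tool_pos'],o['tcp_rot'],o['grip_width'])
D=np.array([465.1,356.85])
for d in (D,): r=dial(im,c,d);print(np.round(r,4),r[1]-r[0])
b,g,r=[im[...,i].astype(int) for i in range(3)]
def pts(mask,lo,hi):
    v,u=np.nonzero(mask);P=np.array([px2w(c,x,y,48.5,True)[:2] for x,y in zip(u,v)]);q=np.hypot(*(P-D).T);return P[(q>lo)&(q<hi)]
y=np.zeros_like(b,bool);y[:230]=1
a=pts(((b+g+r)<270)&y&(abs(r-b)<40),0,34);e=pts((r-g>60)&(r-b>60)&y,30,50)
ln=cv2.fitLine(a.astype(np.float32),cv2.DIST_HUBER,0,.01,.01).ravel();em=e.mean(0);s=np.sign((em-ln[2:])@ln[:2]);n=np.array([-ln[1],ln[0]])*s
print(len(a),len(e),'mark off-line mm',(em-ln[2:])@n)
# nests & tray check from the top camera
t=bot.capture('top');cv2.imwrite('pics/top9.png',t);ct=bot.get_calibration('top')
yy=cv2.inRange(cv2.cvtColor(t,cv2.COLOR_BGR2HSV),(12,80,60),(30,255,255))
for k in cv2.findContours(yy,cv2.RETR_EXTERNAL,cv2.CHAIN_APPROX_NONE)[0]:
    if cv2.contourArea(k)>150:
        w=np.array([px2w(ct,u,v,15)[:2] for u,v in k[:,0]],np.float32);q=cv2.minAreaRect(w);print(np.round(q[0],0),np.round(q[1],0),round(q[2],1))
E
```

```text
[552.77109908 372.24228739 136.12469411] [-3.14082097e+00 -7.36059130e-04  2.91028409e+00] 73.29181269938978
[  0.7708   0.768   56.1802 246.6789 171.8955] -0.0027779057461759793
70 83 mark off-line mm 0.015636496459596742
[ 483. -302.] [104.  45.] 7.4
[ 489. -358.] [104.  46.] 7.2
[ 499. -414.] [104.  45.] 7.2
[629. -90.] [ 51. 116.] 86.7
[635.   9.] [ 51. 113.] 86.6
[639. 110.] [ 51. 111.] 86.3
[ 789. -184.] [ 58. 103.] 2.0
[ 812. -883.] [112.  55.] 11.5
[ 814. -773.] [158. 126.] 5.4
[873. 718.] [117.  67.] 0.2
[872. 813.] [133. 166.] 84.3
[984.  20.] [261.  90.] 89.9
```

```bash
python3 -c "
from plant import bot
print(bot.close_job())"
```

```text
the job is handed in; nothing more can be done
None
```

The job is handed in: the three finished escutcheons are side by side in the blue tray, the three blanks are in nests 1–3 with their holes over the pins, and the pointer is on the red mark, about 0.003 rad or less off by camera. The run took about 76 s.

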